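# Pin the outline template on a violin back and bring its tail hole under the drill

## Robot

A 6-joint arm with a two-finger parallel gripper is mounted at the origin on the work surface. World frame = base frame: x ahead of the robot, y to its left, z up, the work surface at z = 0. Lengths are in m, angles in degrees, forces in N, time in s.
With the tool pointing down it reaches from about 0.3 to 0.775 m from the base axis. Payload 14.6 kg.
Tool frame: the origin (TCP) lies at the very end of the fingers, on their centre line; the grasp point (between the pads) lies 19 mm behind it; z points along the fingers, y is the line along which they close (so a half turn about z gives the same grasp; the last joint's range is limited). The gripper opens to 85 mm and grips with 20 to 120 N. Pads are 22 mm wide; open, the fingers measure 114 mm over their backs; the gripper's body (76 mm by 85 mm) begins 54 mm behind the grasp point. The pads swing forward as they close: fully open they stand 13 mm farther back than shut.
Start: joints at [72.387, 17.183, 87.147, -0, 75.671, -3.816], TCP at [0.131, 0.534, 0.231] pointing down, gripper open.
Joint ranges: [-173.82, 173.82], [-45.26, 126.66], [13.44, 144.39], [-59.66, 239.66], [0, 175.72], [-146.38, 146.38]. Speed limits (degrees/s): [127.2, 127.2, 147.25, 180, 180, 180].

## Interface

Orientations are given as [roll, pitch, yaw] about the fixed x, y, z axes, in that order (R = Rz(yaw) Ry(pitch) Rx(roll)).
In Python, from rig import manip gives the robot as it stands.
- The arm moves only by the tool carry_out, never from a script. Its argument "deltas" is a list of rows, each a list of 6 numbers: the shift along the tool's x, y, z normalised to -1 to 1, where 1 is 0.03 m, then the turn, a rotation vector about the tool's x, y, z normalised to -1 to 1, where 1 is 60 degrees. In form: [[x, y, z, rx, ry, rz], ...]. A call has 1 to 5 rows; each row shifts and turns the commanded pose from where the row before left it, along the tool's axes as they then stand; what a row does not reach is not made up. A row lasts 1/12 s, in which the tool goes at most 41.7 mm and 7.16 degrees, less where a joint would pass 70% of its speed; a pose out of reach is approached as far as the arm can. A call with a number of a shift or a turn outside -1 to 1 is refused whole. A call with a gripper value outside its range is refused whole. "jaw" is the opening, from -1 (shut) to 1 (fully open), set as the call begins (left out, the last holds). The fingers move at their own pace and stop on an object; "force" is the grip in N (left out, the last holds). Time passes only in rows, so rows that do not move let the fingers close. It gives the time, the measured TCP pose, the force, the opening and the grip force at its end, in the units of the state.
- manip.sense(): the state, without advancing time (a new reading comes with each control period).
- manip.read_camera(name): name is "scene" or "side" or "wrist"; returns a dict with "pixels" (384x512x3 uint8, red, green, blue), "camera_matrix" (3x3 intrinsics, pixels), "dist_coeffs" ([k1, k2, p1, p2, k3] as OpenCV has them; the pictures are not rectified), "R" (3x3) and "t" (3): a world point X has camera coordinates R X + t. Camera axes: x right, y down, z forward; pixel columns grow to the right and rows downward; lengths in m; the calibration is good to about 2 mm. A picture is of the moment at which its call begins. There is no depth.
- manip.sign_off(): hands the job in; it is judged then, once.
The state is a dict: "clock": time; "joint_positions": joint angles; "joint_velocities": joint speeds; "joint_efforts": joint torques, N m; "tcp_pos": TCP position; "eef_rot": TCP orientation; "contact_force": force on the tool from outside, world axes, zero at the start; "ft_torque": the same for the moment, N m; "finger_gap": finger opening in m; "finger_force": force on a finger pad.
Only numpy, scipy, OpenCV 4.12 (cv2) and the standard library are available. Lean on these libraries where they do the work, as an engineer would, in place of code of your own. Each camera call takes 0.05 s, during which the arm holds its last target. There are 200 camera calls.

## Task

Lower the plywood violin template over the two locating pins of the maple blank, its broad end towards the drill stand, until it rests flush on the wood, feeling for the pins and never forcing it. Then slide the blank and template together along the drilling board until the drill bit points into the guide hole at the template's broad end, let go, and leave the drill stand and everything else on the bench undisturbed.

Things in the scene. Friction and masses are not known exactly. Their poses are not given: they have to be found in the camera images.
- template: Violin-back outline template, loose, 15 mm plywood, about 0.16 kg, flat on the bench at the start. Origin: underside, centre of the waist; z up, x along its long axis to the broad tail end; spans x = -88 (head) to +112 mm, widest 90 mm at x = -48 and 113 mm at x = +70. Holes through it on the long axis: two pin holes 9.5 mm across at x = -55 and +55 mm, a 10 mm guide hole at x = +95 mm.
- waist (a point): centre of the template's waist on its upper face, 15 mm above the body's origin: the place to grip it from above, across its long axis. The edges are straight, parallel and 60 mm apart over x = -12 to +12 mm; the curve of the waist leaves 50 mm lengthwise for each finger.
- guide_hole (a point): centre of the upper mouth of the template's guide hole, the one near the tail (template x = +95 mm, z = 15 mm)
- blank: Joined maple blank for the violin's back, a plain slab 250 x 130 x 20 mm, loose, about 0.42 kg, flat on the drilling board, on which it slides with plain wood friction (a few N). Origin: centre of its underside; z up; x along its length, along the dark glue line of the centre joint, its +x end facing the drill stand at the start.
- blank_top (a point): centre of the blank's upper face, on the glue line. Two 8 mm steel pins 110 mm apart stand firmly in the glue line, 25 mm high, the top 3 mm tapered to 4.6 mm. They were set by hand: the midpoint between them lies on the glue line up to 12 mm from this point towards either end (along blank x). That offset is not measured: find it by touch or in the camera images.
- bed: Drilling board, fixed to the bench: flat grey board 500 x 360 mm, 18 mm thick. Origin: centre of its underside; x towards the drill stand at its far end.
- stand: Column drill stand, fixed on the board: column 25 mm thick and 360 mm high, with an upright motor, chuck and bit 100 mm in front of it (x = -100 mm). Origin: foot of the column, on the board's top. Motor 41 mm and its clamp 52 mm across, 112 to 308 mm above the board; the foot, 110 mm wide, begins at x = -31 mm.
- bit_tip (a point): tip of the 4 mm drill bit, pointing down, 48 mm above the board's top; it does not move
- plane: Bystander: brass finger plane, 78 x 34 mm, 35 mm high. Origin: centre of its underside.
- gouge: Bystander: gouge lying down, wooden handle and steel blade, 240 mm long. Origin: centre of its underside.
- spool_clamp: Bystander: upright spool clamp (two wooden discs 32 mm across on a threaded rod), 114 mm high. Origin: centre of its underside.
- spool_clamp2: Bystander: a second upright spool clamp like the first. Origin: centre of its underside.
- cork_block: Bystander: cork sanding block, 110 x 62 x 35 mm. Origin: centre of its underside.
- chip_brush: Bystander: dusting brush lying on the drilling board, 170 mm long. Origin: centre of its underside.
- glue_bottle: Bystander: amber bottle with a paper label, 56 mm across, 130 mm high. Origin: centre of its underside.
There are look-alikes about, which are no part of the job. Leave any pink look-alike of the template alone.

How it is judged:
By the outcome, as a careful person would: the job done as asked, in the order asked, and still so for the second after the job is handed in, with the robot touching nothing.
It also fails if it takes over 48 s, if anything falls off the work surface, if the arm or the gripper's body presses on something with over 40 N, if the wrist force passes 120 N, or if a joint passes its speed limit or range.

## Working session

There is one attempt and no reset: what is moved stays moved. The work goes in short steps, Python scripts to look and compute and a tool call to move; the robot and the scene stay as the last step left them, time stands still between calls to the robot, and variables do not carry over. Pictures are saved under pics/ and viewed, at most 10 in all, crops included, and the job is handed in when it is done.

Besides the shell and the picture viewer there is one more tool, called after "Call:" as name([rows], argument=value, ...), one row to a line, values as JSON. carry_out: Moves the arm, as the interface text tells. Its arguments: {"type":"object","properties":{"deltas":{"type":"array"},"jaw":{"type":"number"},"force":{"type":"number"}},"required":["deltas"]}

```bash
mkdir -p pics; ls; python3 - <<'E'
from rig import manip
import cv2,pickle
d={}
for n in("scene","side","wrist"):
    c=manip.read_camera(n); d[n]=c
    cv2.imwrite(f"pics/{n}0.png",c["pixels"][:,:,::-1])
pickle.dump(d,open("c0.pkl","wb"))
print(manip.sense())
E
```

```text
pics
{'clock': 0.15, 'joint_positions': array([ 7.23899107e+01,  1.72094513e+01,  8.71694146e+01,  9.55086983e-05,
        7.56707033e+01, -3.81686966e+00]), 'joint_velocities': array([ 0.06642214,  0.00447303, -0.0657437 ,  0.03114309, -0.00174418,
       -0.03803327]), 'joint_efforts': array([ 3.63671090e-03, -5.43664670e+01, -3.61891544e+01,  6.87051602e-05,
        3.15310303e-03, -6.31060107e-05]), 'tcp_pos': array([0.13109292, 0.53398286, 0.23086084]), 'eef_rot': array([-1.79950547e+02, -3.39201539e-03,  1.66206755e+02]), 'contact_force': array([-0.66471187, -0.20423101, -0.29465294]), 'ft_torque': array([0.00051072, 0.05038092, 0.03250941]), 'finger_force': 0.0, 'finger_gap': 0.08519265643342114}
```

View pics/scene0.png

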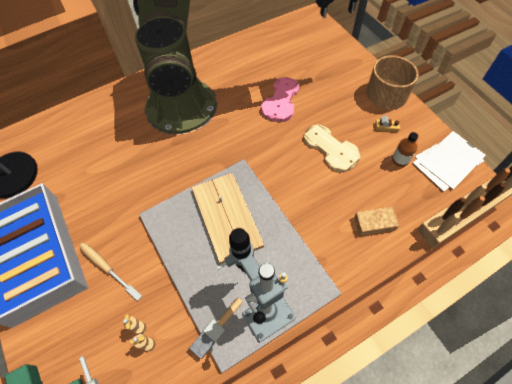

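View pics/side0.png

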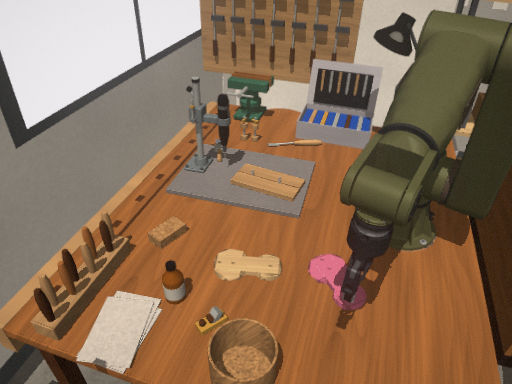

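The true template candidates are the cream one at scene (332,148), side (248,265), and the pink look-alike at scene (281,98), side (338,280). I choose the cream one. The blank is at scene (228,216), with its +x end facing the drill at (240,250).

```bash
cat > h.py <<'E'
import numpy as np,cv2
def ray(c,uv):
    p=cv2.undistortPoints(np.array([[uv]],float),c["camera_matrix"],np.array(c["dist_coeffs"]))[0,0]
    R=np.array(c["R"]);t=np.array(c["t"])
    d=R.T@np.array([p[0],p[1],1]);return -R.T@t,d/np.linalg.norm(d)
def plane(c,uv,z):
    o,d=ray(c,uv);return o+d*(z-o[2])/d[2]
def proj(c,X):
    return cv2.projectPoints(np.array(X,float).reshape(-1,1,3),cv2.Rodrigues(np.array(c["R"]))[0],np.array(c["t"]),c["camera_matrix"],np.array(c["dist_coeffs"]))[0][:,0]
def tri(a,b):
    (o1,d1),(o2,d2)=a,b
    s=np.linalg.lstsq(np.c_[d1,-d2],o2-o1,rcond=None)[0]
    p,q=o1+s[0]*d1,o2+s[1]*d2
    return (p+q)/2,np.linalg.norm(p-q)
E
python3 - <<'E'
import pickle,cv2,numpy as np
from h import *
np.set_printoptions(precision=4,suppress=True)
d=pickle.load(open("c0.pkl","rb"))
s=d["scene"]
print("cam",ray(s,(0,0))[0],ray(d["side"],(0,0))[0])
for n,uv,z in[("tmpl",(332,148),.015),("blank",(228,216),.038),("boardNW",(141,217),.018),("boardNE",(243,162),.018),("boardSE",(338,293),.018),("boardSW",(217,369),.018),("tmpl side",(248,265),.015),("column top",(266,268),.378)]:
    c=d["side"] if "side" in n else s
    print(n,plane(c,uv,z))
a=cv2.resize(s["pixels"][115:180,290:370],None,fx=5,fy=5,interpolation=3)
b=cv2.resize(s["pixels"][165:275,180:280],None,fx=4,fy=4,interpolation=3)
e=cv2.resize(d["side"]["pixels"][150:215,220:320],None,fx=4,fy=4,interpolation=3)
f=cv2.resize(d["side"]["pixels"][240:290,205:290],None,fx=4,fy=4,interpolation=3)
W=np.zeros((600,800,3),np.uint8)
W[:325,:400]=a;W[:440,400:]=b
W[330:530,:340]=f
W2=cv2.cvtColor(W,4);W2[440:600,400:]=e[60:220,:,::-1]
cv2.imwrite("pics/crop1.png",W2)
E
```

```text
cam [ 0.9213 -0.1957  0.9722] [0.184  1.0912 0.851 ]
tmpl [0.4328 0.3415 0.015 ]
blank [ 0.486  -0.0622  0.038 ]
boardNW [ 0.3497 -0.28    0.018 ]
boardNE [0.3354 0.0688 0.018 ]
boardSE [0.8202 0.0829 0.018 ]
boardSW [ 0.8225 -0.2741  0.018 ]
tmpl side [0.418  0.3513 0.015 ]
column top [ 0.7622 -0.1012  0.378 ]
```

View pics/crop1.png

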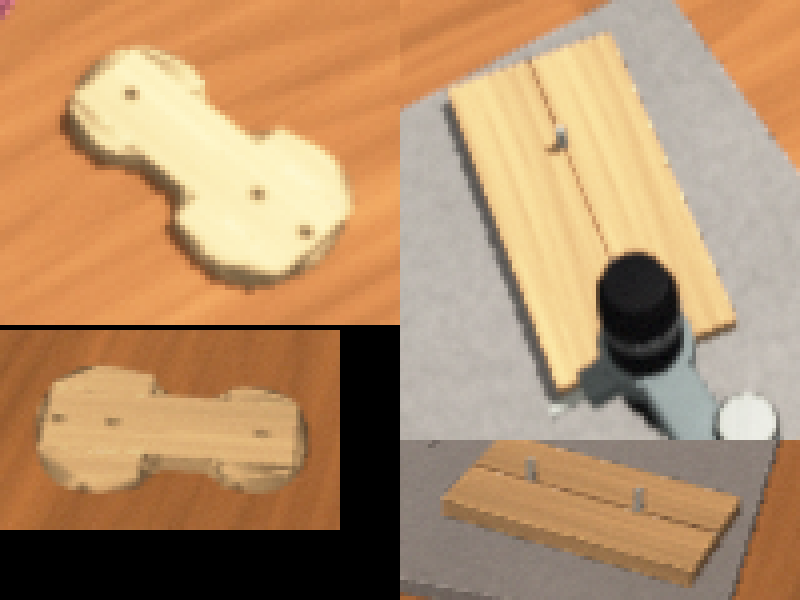

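Crop: cream template with holes at scene ≈(316,134), (342,154) and (351,161), so its tail is at lower right. The pin tip is at scene ≈(220,197). In the side view the pin tops are ≈(253,169) and (280,177).

```bash
cat >> h.py <<'E'
def blob(c,uv,r=4):
    # dark-weighted centroid round uv
    g=cv2.cvtColor(c["pixels"],cv2.COLOR_RGB2GRAY).astype(float)
    u,v=np.round(uv).astype(int);p=g[v-r:v+r+1,u-r:u+r+1]
    w=np.clip(np.median(p)-15-p,0,None);yy,xx=np.mgrid[-r:r+1,-r:r+1]
    return np.array([u+(w*xx).sum()/w.sum(),v+(w*yy).sum()/w.sum()])
def go(st,xyz,yaw):
    """deltas (tool units) for straight move; yaw modulo 180"""
    from scipy.spatial.transform import Rotation as Ro
    R=Ro.from_euler("xyz",st["eef_rot"],degrees=True)
    T=Ro.from_euler("xyz",[180,0,yaw],degrees=True)
    dl=R.inv().apply(np.array(xyz)-st["tcp_pos"])/.03
    rv=np.degrees((R.inv()*T).as_rotvec())/60
    return np.round(dl,3),np.round(rv,4)
E
python3 - <<'E'
import pickle
from h import *
from rig import manip
np.set_printoptions(precision=4,suppress=True)
d=pickle.load(open("c0.pkl","rb"));s,e=d["scene"],d["side"]
hs=[(315.8,133.2),(341.2,153.2),(350.8,160.8)]
he=[(270.4,265.6),(232.8,262.8),(219.3,261.8)]
for c,H in((s,hs),(e,he)):
    P=[]
    for h in H:
        b=blob(c,h,2);P.append(plane(c,b,.015)[:2]);print(b,P[-1])
    v=P[1]-P[0];print("dist",np.linalg.norm(v),np.linalg.norm(P[2]-P[0]),"mid",(P[0]+P[1])/2,"yaw",np.degrees(np.arctan2(v[1],v[0])))
print("pinA",tri(ray(s,(220,196.3)),ray(e,(279.7,176.5))), plane(s,(220,196.3),.063))
p1=plane(e,(279.7,176.7),.063);p2=plane(e,(252.7,169.3),.063)
print(p1,p2,np.linalg.norm(p1-p2),(p1+p2)/2,np.degrees(np.arctan2(*(p2-p1)[1::-1])))
# blank corners scene
for uv in[(192.5,187),(233,173.2),(263.5,246),(219.5,262.5)]: print("corner",plane(s,uv,.038))
# brush pixels
for uv in[(241,302),(203,352),(190,345),(222,322)]: print("brush",plane(s,uv,.03))
# side view enlarge of drill; and motor top both views
print("motor",tri(ray(s,(240,238)),ray(e,(223,97))))
W=cv2.resize(e["pixels"][70:200,160:310],None,fx=5,fy=4.6,interpolation=3)
cv2.imwrite("pics/drill.png",W[:,:,::-1])
E
```

```text
[315.7707 133.3535] [0.3573 0.3302]
[341.0787 153.3976] [0.4648 0.354 ]
[350.7228 161.0066] [0.5038 0.3629]
dist 0.11002573448148058 0.1500885093985061 mid [0.4111 0.3421] yaw 12.489587040737304
[269.8846 265.3462] [0.357  0.3323]
[232.5    262.3955] [0.4643 0.3561]
[218.8286 261.4643] [0.5036 0.3655]
dist 0.10991041311273268 0.1503599563997912 mid [0.4106 0.3442] yaw 12.482443699569094
pinA (array([ 0.4307, -0.0564,  0.0625]), np.float64(0.0008402252932445893)) [ 0.4314 -0.0563  0.063 ]
[ 0.43   -0.0548  0.063 ] [ 0.5381 -0.0696  0.063 ] 0.10916149870053853 [ 0.484  -0.0622  0.063 ] -7.792184053271452
corner [ 0.3482 -0.1083  0.038 ]
corner [0.3676 0.0177 0.038 ]
corner [ 0.6148 -0.0215  0.038 ]
corner [ 0.5953 -0.146   0.038 ]
brush [ 0.7137 -0.1468  0.03  ]
brush [ 0.7728 -0.2848  0.03  ]
brush [ 0.7424 -0.3052  0.03  ]
brush [ 0.7332 -0.2119  0.03  ]
motor (array([ 0.6662, -0.1051,  0.3157]), np.float64(0.005315270230394401))
```

View pics/drill.png

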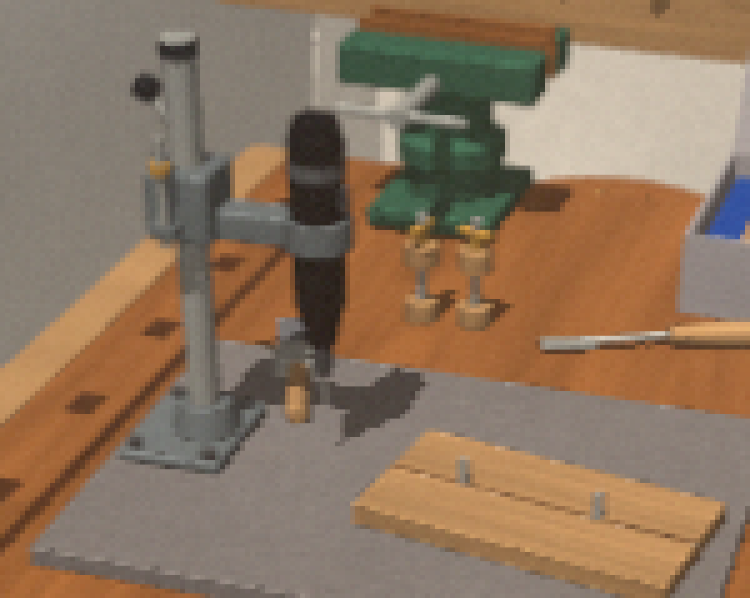

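Side-view crop: drill, brush handle end at side ≈(219,161) and both pins are visible. Positions agree between the two views to 2 mm (hole spacing 110.0 and 150.1 mm, pin spacing 109.2 mm). Now moving over the template.

```bash
python3 - <<'E'
from h import *
from rig import manip
print(go(manip.sense(),[.411,.343,.13],192.5))
E
```

```text
(array([-10.579,  -3.955,   3.365]), array([-8.000e-04, -2.000e-04, -4.382e-01]))
```

Call:
carry_out([
  [-1,-0.37,0.3,0,0,0],
  [-1,-0.37,0.3,0,0,0],
  [-1,-0.37,0.3,0,0,0],
  [-1,-0.37,0.3,0,0,0],
  [-1,-0.37,0.3,0,0,0],
], jaw=1, force=40)

```text
clock: 0.57
tcp_pos: [0.2646, 0.4434, 0.1858]
eef_rot: [-180.0, -0.0, 166.2]
contact_force: [0.5, 0.3, -0.6]
finger_gap: 0.085
finger_force: 0.0
```

Call:
carry_out([
  [-1,-0.37,0.3,0,0,0],
  [-1,-0.37,0.3,0,0,0],
  [-1,-0.37,0.3,0,0,0],
  [-1,-0.37,0.3,0,0,0],
  [-1,-0.37,0.3,0,0,0],
])

```text
clock: 0.98
tcp_pos: [0.3971, 0.3536, 0.1407]
eef_rot: [-180.0, -0.0, 166.2]
contact_force: [0.7, 0.8, 0.3]
finger_gap: 0.0854
finger_force: 0.0
```

Call:
carry_out([
  [-0.58,-0.255,0.365,0,0,0],
  [0,0,0,0,0,-0.11],
  [0,0,0,0,0,-0.11],
  [0,0,0,0,0,-0.11],
  [0,0,0,0,0,-0.108],
])

```text
clock: 1.4
tcp_pos: [0.4111, 0.343, 0.13]
eef_rot: [-180.0, -0.0, -167.2]
contact_force: [0.3, 0.0, -0.3]
finger_gap: 0.0854
finger_force: 0.0
```

Call:
carry_out([
  [0,0,0,0,0,0],
  [0,0,0,0,0,0],
], jaw=0.7)

```text
clock: 1.57
tcp_pos: [0.4111, 0.3432, 0.1302]
eef_rot: [-180.0, -0.0, -167.7]
contact_force: [-0.7, 0.2, 0.0]
finger_gap: 0.0724
finger_force: 0.0
```

```bash
python3 - <<'E'
from h import *
from rig import manip
import pickle
st=manip.sense();print(st["tcp_pos"],st["eef_rot"],st["finger_gap"],st["clock"])
c=manip.read_camera("wrist");pickle.dump(c,open("w1.pkl","wb"))
cv2.imwrite("pics/w1.png",c["pixels"][:,:,::-1])
print(proj(c,[[.357,.331,.015],[.4645,.355,.015],[.5037,.364,.015],st["tcp_pos"]]))
E
```

```text
[0.41106513 0.34315528 0.13020482] [-1.79992955e+02 -1.37167427e-02 -1.67720986e+02] 0.07243927838713254 1.5667
[[256.78515935 126.84853952]
 [257.49256674 241.49924451]
 [257.94752355 277.11205508]
 [257.61282655 244.67553732]]
```

View pics/w1.png

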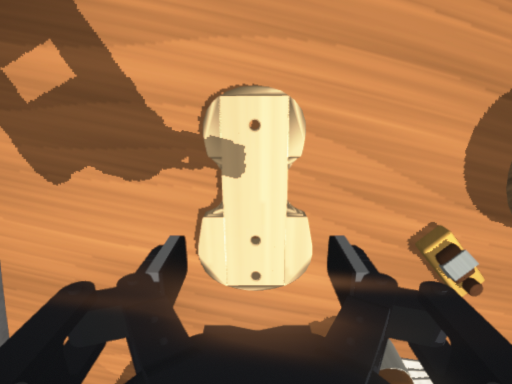

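Wrist view: the cream template is between the fingers, with holes at (255,125), (255.5,240) and (256,276), within 2 px of prediction and with a plain cream colour. The plane stands clear at right. I'll lower over the waist.

```bash
python3 - <<'E'
from h import *
from rig import manip
import pickle
c=pickle.load(open("w1.pkl","rb"));P=[]
for h in[(254.8,125),(255.5,240),(256,276)]:
    b=blob(c,h,6);P.append(plane(c,b,.015)[:2]);print(b,P[-1])
v=P[1]-P[0];m=(P[0]+P[1])/2;y=np.degrees(np.arctan2(v[1],v[0]));print(np.linalg.norm(v),m,y)
m=(m+[.4109,.3432])/2
print(m,go(manip.sense(),[m[0],m[1],.006],y+180))
E
```

```text
[254.78499838 124.77756224] [0.35562911 0.32891449]
[255.19297894 239.68405216] [0.4630632  0.35238319]
[255.49250936 275.45651269] [0.50232508 0.36113341]
0.10996755944293168 [0.40934615 0.34064884] 12.322538377476192
[0.41012308 0.34192442] (array([ 0.038, -0.034,  4.141]), array([-0.0001, -0.0002, -0.0012]))
```

Call:
carry_out([
  [0.04,-0.03,1,0,0,0],
  [0,0,1,0,0,0],
  [0,0,1,0,0,0],
  [0,0,0.8,0,0,0],
  [0,0,0,0,0,0],
])

```text
clock: 2.03
tcp_pos: [0.4081, 0.3406, 0.0121]
eef_rot: [-179.8, -0.4, -167.7]
contact_force: [-0.3, 0.3, -0.0]
finger_gap: 0.0726
finger_force: 0.0
```

Call:
carry_out([
  [0,0,0.1,0,0,0],
  [0,0,0.1,0,0,0],
  [0,0,0.1,0,0,0],
  [0,0,0,0,0,0],
])

```text
clock: 2.37
tcp_pos: [0.4105, 0.3423, 0.0081]
eef_rot: [180.0, 0.1, -167.5]
contact_force: [-0.5, -0.4, -0.2]
finger_gap: 0.0727
finger_force: 0.0
```

Call:
carry_out([
  [0,0,0.07,0,0,0],
  [0,0,0.07,0,0,0],
  [0,0,0,0,0,0],
])

```text
clock: 2.62
tcp_pos: [0.4101, 0.342, 0.0031]
eef_rot: [-180.0, 0.0, -167.5]
contact_force: [-0.3, -0.2, -1.1]
finger_gap: 0.0726
finger_force: 0.0
```

Call:
carry_out([
  [0,0,0.05,0,0,0],
  [0,0,0,0,0,0],
])

```text
clock: 2.78
tcp_pos: [0.4101, 0.342, 0.0015]
eef_rot: [-180.0, -0.0, -167.5]
contact_force: [0.2, -0.1, -0.3]
finger_gap: 0.0728
finger_force: 0.0
```

```bash
python3 - <<'E'
from rig import manip
import cv2,pickle
c=manip.read_camera("side");pickle.dump(c,open("s1.pkl","wb"))
cv2.imwrite("pics/s1.png",cv2.resize(c["pixels"][200:300,190:310],None,fx=5,fy=5,interpolation=3)[:,:,::-1])
E
```

```text
(no output)
```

View pics/s1.png

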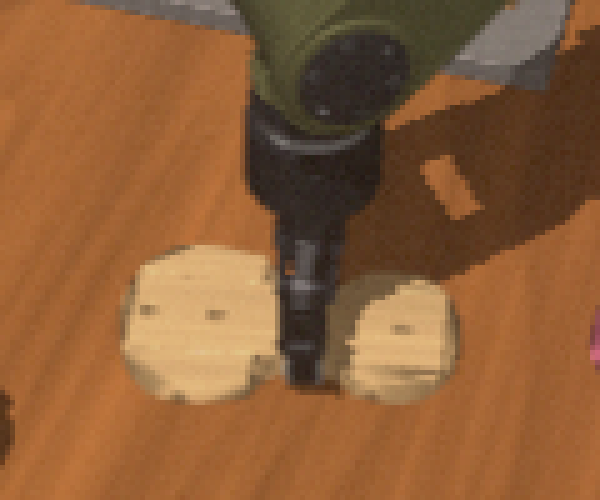

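Call:
carry_out([
  [0,0,0.05,0,0,0],
  [0,0,0,0,0,0],
])

```text
clock: 3.0
tcp_pos: [0.4101, 0.342, -0.0]
eef_rot: [-180.0, -0.0, -167.5]
contact_force: [0.0, 0.2, -0.5]
finger_gap: 0.0727
finger_force: 0.0
```

Call:
carry_out([
  [0,0,0.05,0,0,0],
  [0,0,0,0,0,0],
])

```text
clock: 3.17
tcp_pos: [0.4101, 0.342, -0.0016]
eef_rot: [-180.0, -0.0, -167.5]
contact_force: [0.8, -0.4, -0.0]
finger_gap: 0.0727
finger_force: 0.0
```

No contact at TCP z = -0.0016, so the tips do sit back when the gripper is open. Closing here puts them about 4 mm above the bench.

Call:
carry_out([
  [0,0,0,0,0,0],
  [0,0,0,0,0,0],
  [0,0,0,0,0,0],
  [0,0,0,0,0,0],
], jaw=-0.2, force=40)

```text
clock: 3.5
tcp_pos: [0.4102, 0.3422, -0.0012]
eef_rot: [180.0, 0.0, -167.5]
contact_force: [-0.6, -1.3, 2.4]
finger_gap: 0.0586
finger_force: 43.7
```

Call:
carry_out([
  [0,0,-0.3,0,0,0],
  [0,0,-1,0,0,0],
  [0,0,-1,0,0,0],
  [0,0,-1,0,0,0],
  [0,0,-1,0,0,0],
])

```text
clock: 3.92
tcp_pos: [0.4097, 0.3418, 0.1294]
eef_rot: [-180.0, -0.0, -167.5]
contact_force: [0.1, 0.2, -1.9]
finger_gap: 0.0592
finger_force: 44.4
```

```bash
python3 - <<'E'
from h import *
from rig import manip
st=manip.sense();print(st["tcp_pos"],st["eef_rot"],st["finger_gap"],st["clock"])
print(go(st,[.45,-.06,.15],172.2))
E
```

```text
[0.40974614 0.3418064  0.12938031] [-1.79989499e+02 -2.46309601e-02 -1.67514707e+02] 0.05918097858493634 3.9167
(array([  1.586, -13.367,  -0.684]), array([-2.000e-04, -4.000e-04,  3.381e-01]))
```

Call:
carry_out([
  [0.1,-0.9,-0.2,0,0,0],
  [0.12,-1,-0.2,0,0,0],
  [0.12,-1,-0.2,0,0,0],
  [0.12,-1,-0.1,0,0,0],
  [0.12,-1,0,0,0,0],
])

```text
clock: 4.33
tcp_pos: [0.4248, 0.1935, 0.1497]
eef_rot: [180.0, 0.1, -167.5]
contact_force: [0.2, -0.6, -2.8]
finger_gap: 0.0584
finger_force: 44.4
```

Call:
carry_out([
  [0.12,-1,0,0,0,0],
  [0.12,-1,0,0,0,0],
  [0.12,-1,0,0,0,0],
  [0.12,-1,0,0,0,0],
  [0.12,-1,0,0,0,0],
])

```text
clock: 4.75
tcp_pos: [0.4394, 0.043, 0.1491]
eef_rot: [-180.0, 0.0, -167.5]
contact_force: [0.9, 0.3, -1.3]
finger_gap: 0.0588
finger_force: 44.4
```

Call:
carry_out([
  [0.12,-1,0,0,0,0],
  [0.12,-1,0,0,0,0],
  [0.12,-1,0,0,0,0],
  [0.1,-0.4,0,0,0,0.1],
  [0,0,0,0,0,0.1],
])

```text
clock: 5.17
tcp_pos: [0.4481, -0.0605, 0.149]
eef_rot: [-180.0, -0.0, -179.9]
contact_force: [0.0, 1.0, -1.7]
finger_gap: 0.0589
finger_force: 44.4
```

Call:
carry_out([
  [0,0,0,0,0,0.1],
  [0,0,0,0,0,0.038],
  [0,0,0,0,0,0],
  [0,0,0,0,0,0],
])

```text
clock: 5.5
tcp_pos: [0.4482, -0.0581, 0.1489]
eef_rot: [180.0, -0.0, 172.3]
contact_force: [-0.5, 0.3, -1.6]
finger_gap: 0.0589
finger_force: 44.4
```

```bash
python3 - <<'E'
from h import *
from rig import manip
import pickle
st=manip.sense();print(st["tcp_pos"],st["eef_rot"],st["finger_gap"],st["clock"])
d={n:manip.read_camera(n) for n in("scene","side","wrist")};pickle.dump((st,d),open("c2.pkl","wb"))
W=np.zeros((600,800,3),np.uint8)
W[:384,:512]=d["wrist"]["pixels"]
# crops about template
z=st["tcp_pos"][2]+.0165
for n,(r,cc) in(("scene",(384,0)),("side",(384,400))):
    u,v=np.round(proj(d[n],[st["tcp_pos"][0],st["tcp_pos"][1],z])[0]).astype(int)
    print(n,u,v)
    W[r:r+216,cc:cc+400]=cv2.resize(d[n]["pixels"][v-27:v+27,u-50:u+50],(400,216),interpolation=3)
cv2.imwrite("pics/c2.png",W[:,:,::-1])
E
```

```text
[ 0.44819319 -0.05810468  0.14886872] [ 1.79999274e+02 -1.09800935e-03  1.72304441e+02] 0.058894790244836806 5.5
scene 218 183
side 277 151
```

View pics/c2.png

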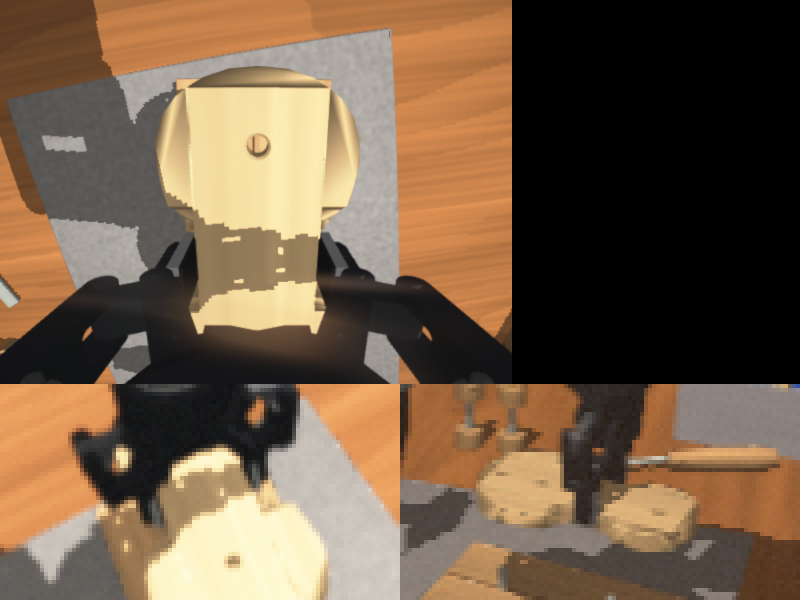

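Composite: the wrist view shows the head pin hole at (258,145). The side view shows the head hole ≈(291,156) and the tail pin hole ≈(257,151). The scene view shows one hole ≈(226.5,200). Next I compare these with the tool pose.

```bash
python3 - <<'E'
from h import *
import pickle
np.set_printoptions(precision=4,suppress=True)
st,d=pickle.load(open("c2.pkl","rb"))
p=st["tcp_pos"];z=p[2]+.0165;a=np.radians(-7.7);ex=np.array([np.cos(a),np.sin(a)]);ey=np.array([-ex[1],ex[0]])
for n,uv,r in(("wrist",(258,146),0),("side",(291,156),2),("side",(256.4,150.7),2),("side",(249.5,148.8),2),("scene",(226.4,199.9),2)):
    q=np.array(uv) if r==0 else blob(d[n],uv,r)
    X=plane(d[n],q,z)[:2]-p[:2];print(n,q,"along",X@ex,"across",X@ey)
# pins in frame aligned to blank (from c0)
d0=pickle.load(open("c0.pkl","rb"));s,e=d0["scene"],d0["side"]
g=e["pixels"][164:188,246:286].astype(int)
hsv=cv2.cvtColor(e["pixels"],cv2.COLOR_RGB2HSV)
for (u0,v0) in((280,180),(253,172)):
    print(hsv[v0-6:v0+6,u0-4:u0+5,1])
E
```

```text
wrist [258 146] along -0.05566569073848957 across -0.0001903876075982446
side [291.1731 155.8462] along -0.05720061553981431 across 0.006977961010446273
side [nan nan] along nan across nan
side [248. 147.] along 0.10207912220431857 across 0.01983926314815452
scene [225.8743 199.7834] along 0.05505200034507871 across 0.0016066335927438936
[[131 128 128 128 127 130 130 131 130]
 [128 131 129 128 124 129 129 127 129]
 [128 128 130 114 117 128 128 128 129]
 [126 128  95  40  59 126 129 129 130]
 [130 128  99  44  86 126 129 130 129]
 [131 128  97  42  85 126 124 130 130]
 [129 131  86  30  80 125 126 131 130]
 [130 128  80  33  61 124 125 129 127]
 [107 108  75  34  97 131 128 131 128]
 [128 128 124 127 127 133 136 135 130]
 [129 130 129 129 131 126 131 105 109]
 [132 129 131 129 130 129 127 131 129]]
[[128 129 126 126 129 133 131 120 102]
 [130 129 132 126 128 128 129 128 133]
 [128 129 125 127 129 128 128 131 130]
 [126 129 111  74  94 128 133 126 127]
 [130 127  96  45  77 124 129 129 129]
 [128 133  94  43  79 124 127 126 128]
 [130 130  93  44  81 122 130 132 128]
 [134 127 100  46  59 125 131 132 127]
 [134 137  92  47  63 127 130 130 131]
 [129 130 118 103 104 126 130 132 130]
 [131 129 129 130 126 126 128 129 131]
 [132 131 131 128 130 128 128 128 128]]h.py:20: RuntimeWarning: invalid value encountered in scalar divide
  return np.array([u+(w*xx).sum()/w.sum(),v+(w*yy).sum()/w.sum()])
```

```bash
python3 - <<'E'
from h import *
import pickle
from rig import manip
np.set_printoptions(precision=4,suppress=True)
d0=pickle.load(open("c0.pkl","rb"));s,e=d0["scene"],d0["side"]
M=[]
for u,t,b in((279.1,176.35,182.5),(252.1,168.85,174.8)):
    h=None;R=[]
    for v,z,k in((t,.063,-.0023),(b,.038,.004)):
        o,dd=ray(e,(u,v));h=dd[:2]/np.linalg.norm(dd[:2]);R.append(plane(e,(u,v),z)[:2]+k*h)
    print(R);M.append((R[0]+R[1])/2)
v=M[1]-M[0];m=sum(M)/2;print(np.linalg.norm(v),m,np.degrees(np.arctan2(v[1],v[0])))
# scene pin A
hs=cv2.cvtColor(s["pixels"],cv2.COLOR_RGB2HSV)[...,1];print(hs[190:206,213:227])
# blank orientation from contours (yellow) in side view glue line
for uv in[(192.5,187),(233,173.2)]:pass
E
```

```text
[array([ 0.4321, -0.054 ]), array([ 0.4312, -0.0573])]
[array([ 0.5405, -0.0696]), array([ 0.5411, -0.0731])]
0.11027620913634453 [ 0.4862 -0.0635] -8.184819049796436
[[ 99 103 107 126 107 100  95  93  94  92  95 100  93  92]
 [ 97 100 106 122 114 102  96  94  94  90  93  97  97  91]
 [ 95  99 103 107 124 103  98  92  95  93  94  97  99  94]
 [102  99 101 106 126 114 102  95  94  94  95  97 100  95]
 [103  95 100 103 120 126 110  96  95  93  92  95  97 100]
 [104  99  98 100 107 123 102 100  95  95  93  93  95 101]
 [104 102  96  99 102 109  71  65  94  93  91  95  94 100]
 [105 103  98  97 100  99  34  26  83  96  94  95  95  98]
 [104 106  99  97  98 103  38  24  79  99  96  92  93  96]
 [104 106 105  97  99 105  65  23  68 101  95  94  90  93]
 [100 104 106 100  99 114  79  24  56 102  97  95  95  95]
 [100 105 108 113 115 121  90  52  72 103 102  95  96  92]
 [100 103 106 119 124 123 113 105 114 103 101  95  94  94]
 [ 98 100 103 109 118 117 116 105 119 113 102  96  93  95]
 [ 98 101 104 106 106  98 100 101 106 123 105 100  96  94]
 [ 97 101 103 103 105  99  95  97 106 122 103 103  97  97]]
```

```bash
python3 - <<'E'
from h import *
import pickle
from rig import manip
np.set_printoptions(precision=4,suppress=True)
d0=pickle.load(open("c0.pkl","rb"));s=d0["scene"]
for uv,z,k in(((219.5,195.7),.063,-.0023),((220.2,201.5),.038,.004)):
    o,dd=ray(s,uv);h=dd[:2]/np.linalg.norm(dd[:2]);print(plane(s,uv,z)[:2]+k*h)
st,d=pickle.load(open("c2.pkl","rb"));c=d["side"];g=cv2.cvtColor(c["pixels"],7)
print(g[152:160,286:296]);print(g[146:155,244:262])
# wrist-view zoom around hole
W=d["wrist"]["pixels"][120:170,233:283];cv2.imwrite("pics/hole.png",cv2.resize(W,(400,400),interpolation=3)[:,:,::-1])
print(go(manip.sense(),[.4855,-.0635,.0735],172.0))
E
```

```text
[ 0.4312 -0.0573]
[ 0.4296 -0.0588]
[[176 173 172 174 172 174 173 172 170 167]
 [175 177 175 174 174 172 170 173 170 170]
 [183 177 177 176 177 176 177 174 173 174]
 [187 186 181 174 154 162 165 171 177 176]
 [185 185 187 186 158 143 141 165 177 177]
 [181 182 183 185 185 187 184 183 184 181]
 [187 185 185 184 185 181 181 185 184 184]
 [145 160 168 178 185 184 183 184 181 181]]
[[126 120 110 120 129 164 175 139 133 152 172 182 181 181 179 180 178 175]
 [119 118 109 118 167 186 186 184 186 184 184 183 183 183 178 179 181 182]
 [121 118 130 168 189 187 185 185 184 186 187 185 186 182 183 180 171 157]
 [116 113 152 169 178 182 188 187 188 186 185 186 186 186 186 187 183 173]
 [124 112 138 168 175 173 172 178 181 182 184 187 188 186 185 184 185 186]
 [105 119 124 142 172 183 184 183 183 182 181 179 180 184 185 185 185 187]
 [108 121 117 123 143 169 180 178 178 180 184 184 185 182 182 188 189 187]
 [ 69 100 116 115 128 146 171 180 177 175 179 178 181 181 182 184 184 181]
 [108 127 118 116 123 135 153 180 187 185 183 181 176 175 179 179 181 181]]
(array([-1.254, -0.014,  2.508]), array([-0.    , -0.    ,  0.0049]))
```

```bash
python3 - <<'E'
from h import *
from rig import manip
print(go(manip.sense(),[.4857,-.0657,.070],171.5))
E
```

```text
(array([-1.271, -0.086,  2.625]), array([-0.    , -0.    ,  0.0132]))
```

Call:
carry_out([
  [-0.6,-0.04,0.4,0,0,0.013],
  [-0.67,-0.045,0.6,0,0,0],
  [0,0,0.8,0,0,0],
  [0,0,0.82,0,0,0],
  [0,0,0,0,0,0],
])

```text
clock: 6.07
tcp_pos: [0.4835, -0.0656, 0.0661]
eef_rot: [180.0, -0.4, 171.5]
contact_force: [-0.6, 0.5, -3.2]
finger_gap: 0.0588
finger_force: 44.5
```

Call:
carry_out([
  [0,0,0,0,0,0],
  [0,0,0,0,0,0],
])

```text
clock: 6.23
tcp_pos: [0.4862, -0.0662, 0.0714]
eef_rot: [-180.0, 0.1, 171.4]
contact_force: [0.3, 0.2, -1.8]
finger_gap: 0.0588
finger_force: 44.5
```

```bash
python3 - <<'E'
from h import *
from rig import manip
import pickle
st=manip.sense();print(st["tcp_pos"],st["eef_rot"],st["contact_force"],st["clock"])
d={n:manip.read_camera(n) for n in("scene","side","wrist")};pickle.dump((st,d),open("c3.pkl","wb"))
W=np.zeros((600,800,3),np.uint8)
W[:400,:400]=cv2.resize(d["wrist"]["pixels"][120:170,233:283],(400,400),interpolation=3)
W[:200,400:]=cv2.resize(d["wrist"]["pixels"],(400,300))[0:200]
W[200:400,400:]=cv2.resize(d["scene"]["pixels"][180:240,190:310],(400,200),interpolation=3)
W[400:,:]=cv2.resize(d["side"]["pixels"][140:190,220:320][:25*2],(800,400),interpolation=3)[100:300]
cv2.imwrite("pics/c3.png",W[:,:,::-1])
E
```

```text
[ 0.48624314 -0.06618229  0.07136783] [-1.79994173e+02  7.69666448e-02  1.71448753e+02] [ 0.26585446  0.16393281 -1.7671801 ] 6.2333
```

View pics/c3.png

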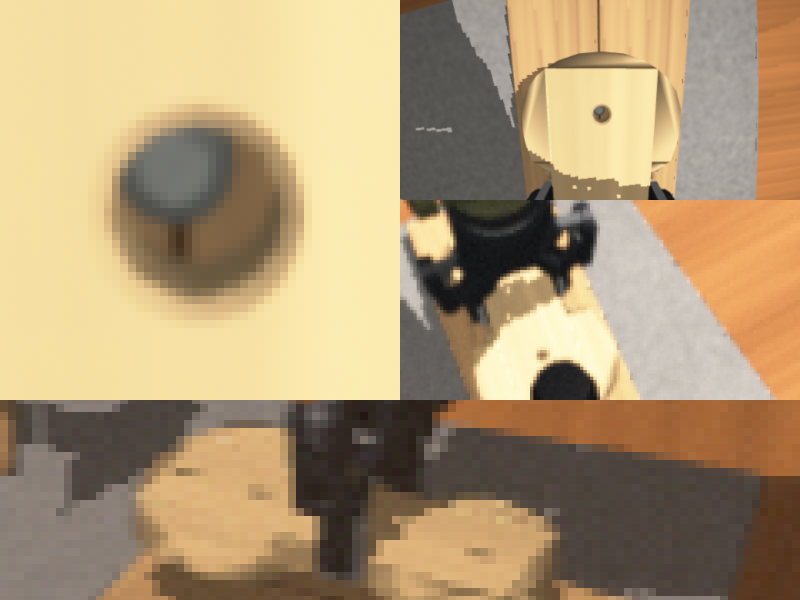

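Wrist crop: the steel pin tip shows inside the head hole, left and above its centre: pin tip ≈(255.4,141.4), hole centre ≈(258.5,146.2). The glue line is at column ≈255.

```bash
python3 - <<'E'
from h import *
import pickle
np.set_printoptions(precision=4,suppress=True)
st,d=pickle.load(open("c3.pkl","rb"));c=d["wrist"];p=st["tcp_pos"]
a=np.radians(-8.55);ex=np.array([np.cos(a),np.sin(a)]);ey=np.array([-ex[1],ex[0]])
b=np.array(blob(c,(258.5,146),14));print(b)
H=plane(c,(258.2,146),p[2]+.0165)[:2];P=plane(c,(255.2,141.2),.063)[:2]
print("hole",(H-p[:2])@ex,(H-p[:2])@ey,"pin-hole along,across",(P-H)@ex,(P-H)@ey)
# glue line direction in wrist image: dark column per row
g=cv2.cvtColor(c["pixels"],7).astype(int)
L=[]
for v in range(4,60,4):
    r=g[v,240:272];u=240+r.argmin();L.append((u,v))
print(L)
Q=[plane(c,q,.038)[:2] for q in L];q=np.array(Q)
f=np.polyfit(q[:,0],q[:,1],1);print("glue yaw",np.degrees(np.arctan(f[0])),"offset across at hole from glue",(f[1]+f[0]*H[0]-H[1])*np.cos(np.arctan(f[0])))
gx=plane(c,(255.3,149.5),.038)[:2];print("glue in hole",(gx-H)@ey)
E
```

```text
[257.8522 146.0987]
hole -0.055530253821227456 -0.00016838555850035068 pin-hole along,across 0.0008325383379810487 -0.0014498400373416666
[(np.int64(253), 4), (np.int64(253), 8), (np.int64(253), 12), (np.int64(254), 16), (np.int64(254), 20), (np.int64(254), 24), (np.int64(254), 28), (np.int64(254), 32), (np.int64(254), 36), (np.int64(254), 40), (np.int64(254), 44), (np.int64(254), 48), (np.int64(254), 52), (np.int64(254), 56)]
glue yaw -7.634195366425741 offset across at hole from glue -0.001296841483157904
glue in hole -0.0015421847041094108
```

Call:
carry_out([
  [-0.027,-0.047,0.1,0,0,0],
  [0,0,0.05,0,0,0],
  [0,0,0,0,0,0],
  [0,0,0,0,0,0],
])

```text
clock: 6.72
tcp_pos: [0.4862, -0.0676, 0.0655]
eef_rot: [180.0, -0.0, 171.4]
contact_force: [-0.8, -0.7, -2.3]
finger_gap: 0.059
finger_force: 44.6
```

```bash
python3 - <<'E'
from h import *
from rig import manip
import pickle
st=manip.sense();print(st["tcp_pos"],st["eef_rot"],st["contact_force"],st["ft_torque"],st["clock"])
c=manip.read_camera("wrist");pickle.dump((st,c),open("c4.pkl","wb"))
hs=cv2.cvtColor(c["pixels"],cv2.COLOR_RGB2HSV)[130:160,240:276]
g=cv2.cvtColor(c["pixels"],7)[130:160,240:276]
for nm,m in(("pin",hs[...,1]<70),("hole",(g<170))):
    n,l,s,ce=cv2.connectedComponentsWithStats(m.astype(np.uint8))
    for i in range(1,n):
        if s[i,4]>20: print(nm,s[i],ce[i]+[240,130])
p=st["tcp_pos"];a=np.radians(st["eef_rot"][2]-180);ex=np.array([np.cos(a),np.sin(a)]);ey=np.array([-ex[1],ex[0]])
def cen(m):
    n,l,s,ce=cv2.connectedComponentsWithStats(m.astype(np.uint8));i=1+s[1:,4].argmax();return s[i,:2]+(s[i,2:4]-1)/2+[240,130]
P=plane(c,cen(hs[...,1]<70),.063)[:2];H=plane(c,cen(g<170),p[2]+.0165)[:2]
print("pin-hole",(P-H)@ex,(P-H)@ey)
E
```

```text
[ 0.48624228 -0.06763676  0.06554419] [ 1.79999647e+02 -5.59753260e-03  1.71420632e+02] [-0.80973236 -0.68192914 -2.29068603] [-0.03781097  0.00379469 -0.02262344] 6.7167
pin [ 10   6  15  14 162] [257.13580247 141.91975309]
hole [  7   4  24  24 433] [258.15704388 145.61431871]
pin-hole 0.0009677016117888906 -0.0006417585638264825
```

Call:
carry_out([
  [-0.02,-0.02,0.05,0,0,0],
  [0,0,0.04,0,0,0],
  [0,0,0.03,0,0,0],
  [0,0,0,0,0,0],
])

```text
clock: 7.1
tcp_pos: [0.4867, -0.0683, 0.0617]
eef_rot: [180.0, -0.0, 171.4]
contact_force: [0.2, -0.8, -1.7]
finger_gap: 0.059
finger_force: 44.5
```

Call:
carry_out([
  [0,0,0.03,0,0,0],
  [0,0,0.03,0,0,0],
  [0,0,0,0,0,0],
])

```text
clock: 7.35
tcp_pos: [0.4868, -0.0683, 0.06]
eef_rot: [180.0, 0.0, 171.4]
contact_force: [0.8, 0.8, -1.4]
finger_gap: 0.0586
finger_force: 44.6
```

Call:
carry_out([
  [0,0,0.04,0,0,0],
  [0,0,0.03,0,0,0],
  [0,0,0,0,0,0],
])

```text
clock: 7.6
tcp_pos: [0.487, -0.0682, 0.0582]
eef_rot: [180.0, 0.0, 171.4]
contact_force: [-0.1, 2.5, 3.6]
finger_gap: 0.0588
finger_force: 45.1
```

Call:
carry_out([
  [0,0,0.03,0,0,0],
  [0,0,0.03,0,0,0],
  [0,0,0,0,0,0],
])

```text
clock: 7.85
tcp_pos: [0.4866, -0.0683, 0.0559]
eef_rot: [-180.0, -0.0, 171.4]
contact_force: [0.5, 0.5, -1.1]
finger_gap: 0.0587
finger_force: 44.7
```

A light touch of about 5 N as the holes found the tapers, then free. The underside is now 5 mm below the pin tips.

Call:
carry_out([
  [0,0,0.06,0,0,0],
  [0,0,0.06,0,0,0],
  [0,0,0,0,0,0],
])

```text
clock: 8.1
tcp_pos: [0.4865, -0.0683, 0.0521]
eef_rot: [-180.0, -0.0, 171.4]
contact_force: [0.8, 1.7, -1.8]
finger_gap: 0.0589
finger_force: 44.6
```

Call:
carry_out([
  [0,0,0.06,0,0,0],
  [0,0,0.06,0,0,0],
  [0,0,0.06,0,0,0],
  [0,0,0,0,0,0],
])

```text
clock: 8.43
tcp_pos: [0.4866, -0.0683, 0.0468]
eef_rot: [-180.0, -0.0, 171.4]
contact_force: [-0.1, 2.7, -1.5]
finger_gap: 0.0588
finger_force: 44.6
```

Call:
carry_out([
  [0,0,0.06,0,0,0],
  [0,0,0.06,0,0,0],
  [0,0,0,0,0,0],
])

```text
clock: 8.68
tcp_pos: [0.4867, -0.0683, 0.0433]
eef_rot: [-180.0, -0.0, 171.4]
contact_force: [0.8, 1.1, -1.0]
finger_gap: 0.059
finger_force: 44.6
```

Call:
carry_out([
  [0,0.01,0.06,0,0,0],
  [0,0,0.06,0,0,0],
  [0,0,0.05,0,0,0],
  [0,0,0,0,0,0],
])

```text
clock: 9.02
tcp_pos: [0.4867, -0.0681, 0.0382]
eef_rot: [-180.0, -0.0, 171.4]
contact_force: [1.2, 0.2, -2.0]
finger_gap: 0.0591
finger_force: 44.6
```

Call:
carry_out([
  [0,0,0.03,0,0,0],
  [0,0,0,0,0,0],
])

```text
clock: 9.18
tcp_pos: [0.4868, -0.0681, 0.0375]
eef_rot: [-180.0, -0.0, 171.4]
contact_force: [0.6, 0.4, -2.3]
finger_gap: 0.0589
finger_force: 44.6
```

Call:
carry_out([
  [0,0,0.03,0,0,0],
  [0,0,0,0,0,0],
])

```text
clock: 9.35
tcp_pos: [0.4869, -0.068, 0.0368]
eef_rot: [-180.0, 0.0, 171.4]
contact_force: [-0.6, -0.8, -1.4]
finger_gap: 0.0592
finger_force: 44.6
```

Call:
carry_out([
  [0,0,0.03,0,0,0],
  [0,0,0,0,0,0],
])

```text
clock: 9.52
tcp_pos: [0.4869, -0.0681, 0.0368]
eef_rot: [-180.0, 0.0, 171.4]
contact_force: [-7.7, 1.0, 14.2]
finger_gap: 0.0586
finger_force: 46.3
```

Flush: 14 N appears exactly at the expected height. I'll relax the press, then slide part of the way towards the bit and look at hole and bit together.

Call:
carry_out([
  [0,0,-0.014,0,0,0],
  [-0.1,-0.01,0,0,0,0],
  [-0.15,-0.016,0,0,0,0],
  [-0.15,-0.016,0,0,0,0],
  [-0.15,-0.016,0,0,0,0],
])

```text
clock: 9.93
tcp_pos: [0.5027, -0.0721, 0.0368]
eef_rot: [180.0, -0.1, 171.4]
contact_force: [-9.6, 2.2, 12.0]
finger_gap: 0.0589
finger_force: 46.1
```

Call:
carry_out([
  [-0.2,-0.02,0,0,0,0],
  [-0.2,-0.02,0,0,0,0],
  [-0.2,-0.02,0,0,0,0],
  [-0.2,-0.02,0,0,0,0],
  [-0.2,-0.02,0,0,0,0],
])

```text
clock: 10.35
tcp_pos: [0.532, -0.0796, 0.0368]
eef_rot: [180.0, -0.1, 171.4]
contact_force: [-9.0, 1.7, 11.3]
finger_gap: 0.0585
finger_force: 46.0
```

Call:
carry_out([
  [-0.15,-0.016,0,0,0,0],
  [0,0,0,0,0,0],
])

```text
clock: 10.52
tcp_pos: [0.5373, -0.0809, 0.0368]
eef_rot: [-180.0, 0.1, 171.4]
contact_force: [0.3, 0.3, 4.6]
finger_gap: 0.059
finger_force: 45.3
```

```bash
python3 - <<'E'
from h import *
from rig import manip
import pickle
st=manip.sense();print(st["tcp_pos"],st["eef_rot"],st["contact_force"],st["clock"])
d={n:manip.read_camera(n) for n in("scene","side","wrist")};pickle.dump((st,d),open("c5.pkl","wb"))
print("wristcam",ray(d["wrist"],(256,192))[0])
W=np.zeros((600,800,3),np.uint8)
W[:400]=cv2.resize(d["side"]["pixels"][130:180,190:290],(800,400),interpolation=3)
W[400:,:400]=cv2.resize(d["scene"]["pixels"][220:270,200:300],(400,200),interpolation=3)
W[400:,400:]=cv2.resize(d["wrist"]["pixels"][110:180,190:330],(400,200),interpolation=3)
cv2.imwrite("pics/c5.png",W[:,:,::-1])
E
```

```text
[ 0.53725861 -0.08091544  0.03682647] [-1.79997646e+02  5.18186383e-02  1.71423617e+02] [0.29880668 0.31970042 4.64586099] 10.5167
wristcam [ 0.46517491 -0.07083414  0.18065871]
```

View pics/c5.png

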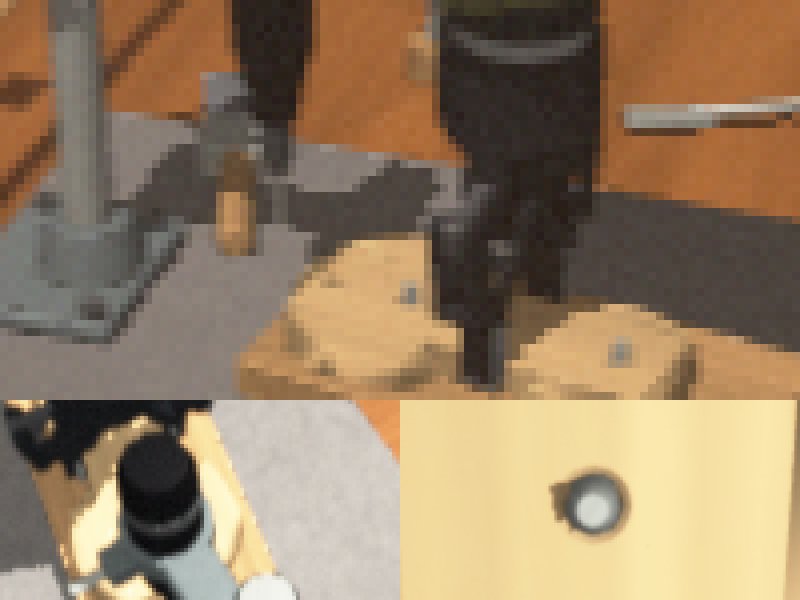

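Composite: both pin tips stand through the holes (side crop (410,293) and (621,352)). The guide hole is at side ≈(230.3,164.5), and the faint bit hangs under the chuck at side ≈(224.5,152–157). Now casting the rays.

```bash
python3 - <<'E'
from h import *
import pickle
np.set_printoptions(precision=4,suppress=True,linewidth=200)
st,d=pickle.load(open("c5.pkl","rb"));c=d["side"];g=cv2.cvtColor(c["pixels"],7);p=st["tcp_pos"]
print(g[146:162,216:236])
a=np.radians(st["eef_rot"][2]-180);ex=np.array([np.cos(a),np.sin(a)]);ey=np.array([-ex[1],ex[0]])
b=blob(c,(230,164.5),3);G=plane(c,b,.053)[:2];print(b,"guide",G,"expected",p[:2]+.095*ex,(G-p[:2])@ex,(G-p[:2])@ey)
for v in(156.5,157.5,158.5):print("bit",plane(c,(224.7,v),.066)[:2])
# motor axis in side: dark columns at several rows
d0=pickle.load(open("c0.pkl","rb"))["side"];g0=cv2.cvtColor(d0["pixels"],7)
for v in range(96,150,4):
    r=g0[v,212:236];k=np.where(r<60)[0]+212;print(v,k.min() if len(k) else 0,k.max() if len(k) else 0,end="; ")
print(proj(d0,[[.663,-.103,.066],[.663,-.103,.13],[.663,-.103,.326]]))
E
```

```text
[[ 87  89  87  91  85 116 104  63  58  52  75 106 110 110 107 107 110 114 111 117]
 [ 88  85  85  88  86  82  74  66  65  58  85 112 111 108 106 110 110 114 113 117]
 [ 99  98  93  94  98 134 121  61  62  55  88 119 124 126 143 141 126 126 121 123]
 [ 91  91  82  80 100 124 101  63  64  55  86 118 127 128 128 125 127 125 125 126]
 [ 95  84  78  84  80  85  87  73  57  62 103 128 126 126 125 130 127 127 127 128]
 [ 95  90  79  78  78  76  87  85  67  72 109 128 127 127 129 129 125 127 130 128]
 [ 69  72  81  85  78  71  90 111 105 114 127 127 125 127 130 128 123 127 125 101]
 [ 67  77  80  80  79  72  66  75  92  86  72 108 130 130 130 129 128 131 101  71]
 [ 68 114 148 147 109  71  70  75  93  88  68  73  70  72  71  75  71  69  72  71]
 [ 68 118 153 144 128  93  70  66  89  87  69  72  71  71  68  70  72  66  68  69]
 [ 75 125 154 145 125  95  72  69  94  88  69  71  73  71  68  68  71  74  70  74]
 [ 74 123 151 144 124  91  68  68  93  89  69  67  71  68  72  69  73  69  68  70]
 [121 139 160 155 130  93 106 128 126 127 101  72  70  70  71  68  71  68  70  70]
 [118 134 139 124 123  98 110 131 131 129 132 130 129 100  72  69  69  69  70  75]
 [121 118 120 122 114  92 106 127 128 131 128 131 106  75  70  71  86 114 175 195]
 [130 111 106 118 100  78 107 127 128 129 128 128 100  73  65  75 129 174 180 178]]
[229.0848 161.9503] guide [ 0.6455 -0.1042] expected [ 0.6312 -0.0951] 0.11048832807291871 -0.006893052536041418
bit [ 0.6682 -0.1168]
bit [ 0.6655 -0.1098]
bit [ 0.6629 -0.1028]
96 219 226; 100 218 227; 104 218 228; 108 0 0; 112 218 228; 116 218 228; 120 0 0; 124 0 0; 128 219 228; 132 219 228; 136 220 228; 140 221 227; 144 222 226; 148 225 225; [[224.6843 158.475 ]
 [224.2562 144.0084]
 [222.8337  94.7928]]
```

```bash
python3 - <<'E'
from h import *
import pickle
np.set_printoptions(precision=4,suppress=True,linewidth=200)
st,d=pickle.load(open("c5.pkl","rb"));c=d["side"];p=st["tcp_pos"];g=cv2.cvtColor(c["pixels"],7)
a=np.radians(st["eef_rot"][2]-180);ex=np.array([np.cos(a),np.sin(a)])
Pn=[np.r_[p[:2]+k*ex,z] for k,z in((.095,.053),(.055,.063),(-.055,.063))]
print(proj(c,Pn));print(g[160:169,224:237])
sat=cv2.cvtColor(c["pixels"],cv2.COLOR_RGB2HSV)[...,1]
print(sat[162:171,236:246]);print(sat[170:178,262:272])
s=pickle.load(open("c0.pkl","rb"))["scene"];q=cv2.cvtColor(s["pixels"],7)
for v in range(228,262,3):
    k=np.where(q[v,222:262]<45)[0]+222;print(v,k.min() if len(k) else 0,k.max() if len(k) else 0,(k.min()+k.max())/2 if len(k) else 0,end="; ")
print(proj(s,[[.663,-.103,.326],[.663,-.103,.25],[.663,-.103,.066],[.663,-.083,.326]]))
E
```

```text
[[231.7241 163.7741]
 [240.885  164.1555]
 [267.11   171.5291]]
[[128 131 128 131 106  75  70  71  86 114 175 195 194]
 [128 129 128 128 100  73  65  75 129 174 180 178 187]
 [130 129 130 130 102  95 104 132 169 179 184 183 184]
 [131 128 128 132 141 119 131 168 180 181 180 180 177]
 [130 132 131 129 120 157 168 158 175 181 182 180 180]
 [128 131 119 120 165 185 157 141 156 176 182 181 183]
 [133 131 128 160 186 186 187 189 188 183 185 182 183]
 [130 139 170 186 185 186 187 186 188 185 189 187 184]
 [130 142 160 172 178 182 185 186 186 186 184 186 188]]
[[111 112 115 116 115 116 113 114  67  69]
 [114 115 117 114 110 113 113 107  61  66]
 [114 113 119 115 115 115 113 110  74  59]
 [114 111 116 115  81  68 100 111  97  51]
 [113 115 113 113  80  32  99 107  99  77]
 [114 115 109 115  73  32  95 109  93  98]
 [112 111 114 112 103 100 108 111 107  46]
 [111 113 115 112 113 113 113 113 107  67]
 [111 114 117 113 112 115 115 114 116 115]]
[[116 115 117 115 116 116 112 111 113 116]
 [111 115 115 116 115 113 113 116 114 116]
 [116 115 114 114 103  71  92 113 117 119]
 [115 116 113 116  91  39  75 111 115 115]
 [118 114 115 113  80  32  79 111 117 113]
 [114 112 115 113  87  77  96 110 116 116]
 [116 111 114 115 115 117 114 115 114 116]
 [114 112 112 114 116 117 114 115 113 115]]
228 0 0 0; 231 233 244 238.5; 234 231 247 239.0; 237 230 248 239.0; 240 230 248 239.0; 243 230 248 239.0; 246 231 247 239.0; 249 233 249 241.0; 252 232 249 240.5; 255 233 247 240.0; 258 237 241 239.0; 261 0 0 0; [[238.6515 233.3528]
 [241.0747 247.3612]
 [245.493  272.8099]
 [247.7655 228.4373]]
```

Call:
carry_out([
  [-0.18,-0.028,0,0,0,0],
  [-0.2,-0.03,0,0,0,0],
  [-0.2,-0.03,0,0,0,0],
  [-0.2,-0.03,0,0,0,0],
  [-0.2,-0.03,0,0,0,0],
])

```text
clock: 11.08
tcp_pos: [0.5646, -0.0894, 0.0368]
eef_rot: [180.0, -0.1, 171.4]
contact_force: [-9.1, 2.7, 14.1]
finger_gap: 0.0586
finger_force: 46.2
```

Call:
carry_out([
  [-0.117,-0.02,0,0,0,0],
  [0,0,0,0,0,0],
  [0,0,0,0,0,0],
])

```text
clock: 11.33
tcp_pos: [0.5687, -0.0907, 0.0368]
eef_rot: [-180.0, 0.0, 171.4]
contact_force: [-1.6, 1.4, 7.2]
finger_gap: 0.0588
finger_force: 45.5
```

```bash
python3 - <<'E'
from h import *
from rig import manip
import pickle
np.set_printoptions(precision=4,suppress=True,linewidth=200)
st=manip.sense();p=st["tcp_pos"];print(p,st["eef_rot"],st["contact_force"],st["clock"])
d={n:manip.read_camera(n) for n in("scene","side")};pickle.dump((st,d),open("c6.pkl","wb"));c=d["side"]
a=np.radians(st["eef_rot"][2]-180);ex=np.array([np.cos(a),np.sin(a)]);G=p[:2]+.095*ex
print("guide",G,proj(c,[np.r_[G,.053],np.r_[G,.066],np.r_[G,.063]]))
g=cv2.cvtColor(c["pixels"],7);print(g[150:168,214:236])
W=np.zeros((600,800,3),np.uint8)
W[:,:]=cv2.resize(c["pixels"][140:185,190:250],(800,600),interpolation=3)
cv2.imwrite("pics/c6.png",W[:,:,::-1])
E
```

```text
[ 0.5687 -0.0907  0.0368] [-179.9992    0.0478  171.4233] [-1.5802  1.3519  7.1927] 11.3333
guide [ 0.6626 -0.1049] [[225.0337 161.102 ]
 [224.9503 158.2527]
 [224.9696 158.9128]]
[[ 75  91  90  87  80  78  77  84  89  76  60  58 104 128 126 128 127 129 127 128 127 126]
 [ 77  87  97  86  80  83  78  76  89  84  65  75 110 126 126 124 131 126 128 127 131 129]
 [ 70  70  72  75  82  78  81  70  92 111 106 116 125 129 127 124 124 127 125 125 127 101]
 [ 72  70  69  75  83  80  74  71  68  78  93  80  72 105 126 128 128 128 129 130 104  71]
 [ 69  68  68 117 150 148 111  73  69  72  91  85  72  70  70  70  71  70  70  69  67  67]
 [ 72  70  70 120 152 147 129  92  71  68  92  87  70  66  68  66  67  70  67  69  69  63]
 [ 68  70  76 123 153 146 127  93  67  68  93  89  72  68  69  73  67  69  69  73  68  60]
 [ 68  73  75 124 152 144 123  92  71  68  91  88  68  78  91  95  91  94  93 153 185 147]
 [128 129 122 139 160 154 133  91 105 128 126 119 101  92  93  95  97 154 184 179 180 145]
 [131 131 122 133 137 125 121  93 106 136 119 155 140  94  95 152 172 172 185 182 186 163]
 [128 132 122 118 124 119 115  92 129 148 163 142 147 180 181 182 181 182 182 182 182 161]
 [132 131 131 110 103 115  98 122 142 160 172 178 183 182 181 179 178 178 178 179 179 180]
 [131 132 129 130 122 126 129 128 163 165 141 138 148 169 182 179 181 181 179 169 168 175]
 [131 132 129 128 135 120 124 170 187 189 186 185 184 180 184 181 180 181 181 159 131 134]
 [131 129 131 133 131 137 171 186 188 185 184 185 185 186 186 181 180 181 174 152 129 111]
 [131 131 134 128 132 159 168 171 183 187 187 185 185 182 184 186 188 185 182 176 159 169]
 [132 133 133 131 124 142 169 175 174 175 179 163 169 187 189 187 187 187 186 187 186 183]
 [133 135 131 145 138 134 163 179 178 182 184 182 182 181 184 185 185 187 185 187 185 186]]
```

View pics/c6.png

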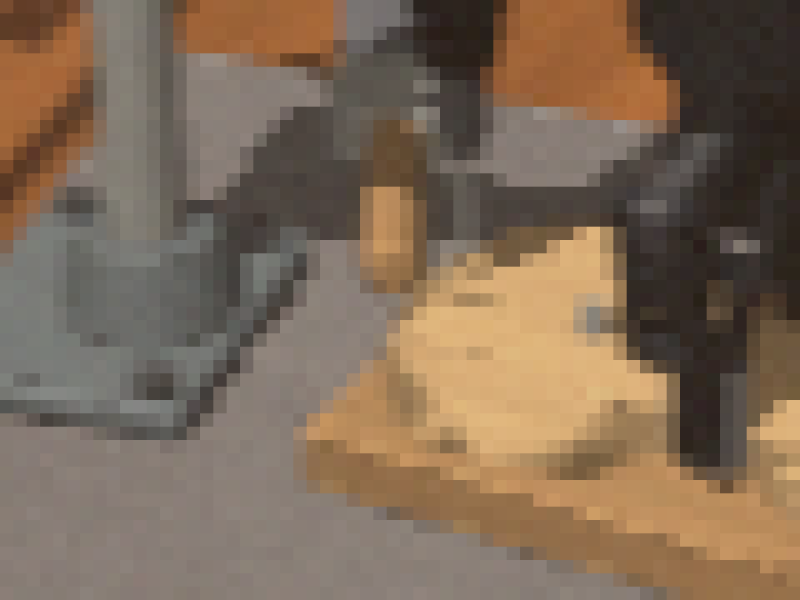

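The guide hole is at side (224.8,162.1), and the bit column is at u≈224.45, ending near row 157–159 where the lit board hides its tip. I'll check the tip row in colour.

```bash
python3 - <<'E'
from h import *
import pickle
np.set_printoptions(precision=4,suppress=True,linewidth=200)
d0=pickle.load(open("c0.pkl","rb"));c0=d0["side"]["pixels"].astype(int);c5=pickle.load(open("c5.pkl","rb"))[1]["side"]["pixels"].astype(int);c6=pickle.load(open("c6.pkl","rb"))[1]["side"]["pixels"].astype(int)
m=(c0+c5)/2
for v in range(155,163): print(v,[tuple((m[v,u]).astype(int)) for u in range(222,229)], "c6",[tuple(c6[v,u]) for u in range(223,227)])
q=cv2.cvtColor(d0["scene"]["pixels"],7)
# scene column top (white disc) and motor, better circles
r=d0["scene"]["pixels"][255:285,250:285];w=(r.min(2)>190).astype(np.uint8)
n,l,s,ce=cv2.connectedComponentsWithStats(w);i=1+s[1:,4].argmax();print("col top",s[i],ce[i]+[250,255],plane(d0["scene"],ce[i]+[250,255],.378))
k=(q[222:262,222:262]<45).astype(np.uint8);n,l,s,ce=cv2.connectedComponentsWithStats(k)
for i in range(1,n):print(s[i]+[222,222,0,0,0],ce[i]+222)
# side column axis
g0=cv2.cvtColor(d0["side"]["pixels"],cv2.COLOR_RGB2HSV)
print(proj(d0["side"],[[.762,-.103,.378],[.762,-.103,.10]]),d0["side"]["pixels"][85,186:210].sum(1),d0["side"]["pixels"][140,192:212].sum(1))
E
```

```text
155 [(np.int64(78), np.int64(68), np.int64(59)), (np.int64(74), np.int64(64), np.int64(60)), (np.int64(95), np.int64(88), np.int64(81)), (np.int64(94), np.int64(87), np.int64(80)), (np.int64(78), np.int64(69), np.int64(64)), (np.int64(79), np.int64(71), np.int64(65)), (np.int64(77), np.int64(70), np.int64(64))] c6 [(np.int64(75), np.int64(66), np.int64(61)), (np.int64(96), np.int64(91), np.int64(84)), (np.int64(93), np.int64(85), np.int64(79)), (np.int64(77), np.int64(68), np.int64(62))]
156 [(np.int64(79), np.int64(70), np.int64(62)), (np.int64(74), np.int64(66), np.int64(60)), (np.int64(97), np.int64(90), np.int64(82)), (np.int64(95), np.int64(89), np.int64(81)), (np.int64(75), np.int64(68), np.int64(63)), (np.int64(75), np.int64(68), np.int64(62)), (np.int64(77), np.int64(70), np.int64(63))] c6 [(np.int64(73), np.int64(66), np.int64(61)), (np.int64(98), np.int64(92), np.int64(84)), (np.int64(94), np.int64(88), np.int64(82)), (np.int64(78), np.int64(70), np.int64(65))]
157 [(np.int64(76), np.int64(66), np.int64(58)), (np.int64(74), np.int64(66), np.int64(60)), (np.int64(97), np.int
[... 2627 characters left out ...]
np.int64(126), np.int64(118)), (np.int64(138), np.int64(128), np.int64(121)), (np.int64(137), np.int64(125), np.int64(118)), (np.int64(109), np.int64(100), np.int64(92))] c6 [(np.int64(199), np.int64(158), np.int64(109)), (np.int64(170), np.int64(135), np.int64(93)), (np.int64(165), np.int64(133), np.int64(92)), (np.int64(177), np.int64(143), np.int64(98))]
col top [ 10   8  14  14 150] [266.3467 269.7667] [ 0.7651 -0.1023  0.378 ]
[230 229  20  30 442] [239.1719 242.8891]
[[195.8871  76.9546]
 [200.7121 146.6571]] [378 373 334 342 353 364 335 355 389 369 361 324 258 283 377 373 380 376 374 371 374 380 376 372] [201 209 208 234 306 367 383 365 348 310 252 205 275 316 318 308 304 304 302 319]
```

```bash
python3 - <<'E'
from h import *
import pickle
np.set_printoptions(precision=1,suppress=True,linewidth=200)
st,d=pickle.load(open("c6.pkl","rb"));p=st["tcp_pos"]
a=np.radians(st["eef_rot"][2]-180);ex=np.array([np.cos(a),np.sin(a)]);ey=np.array([-ex[1],ex[0]])
t=np.arange(-.012,.0121,.0005)
for n in("scene","side"):
    hs=cv2.cvtColor(d[n]["pixels"],cv2.COLOR_RGB2HSV)[...,1].astype(np.float32)
    for sg in(1,-1):
        out=[]
        for s in np.arange(-.10,.13,.015):
            q=proj(d[n],[np.r_[p[:2]+s*ex+(sg*.065+k)*ey,.038] for k in t]).astype(np.float32)
            v=cv2.remap(hs,q[None,:,0],q[None,:,1],cv2.INTER_LINEAR)[0]
            gr=np.gradient(cv2.GaussianBlur(v[None],(1,5),1)[0])*-sg
            i=gr.argmax();out.append((t[i]*1000,gr[i]))
        print(n,sg,np.array(out).T)
    # +x end of blank
    for y in(-.05,-.03,.03,.05):
        ks=np.arange(.09,.16,.001);q=proj(d[n],[np.r_[p[:2]+k*ex+y*ey,.038] for k in ks]).astype(np.float32)
        v=cv2.remap(hs,q[None,:,0],q[None,:,1],cv2.INTER_LINEAR)[0];gr=-np.gradient(v);print(n,"end",y,ks[gr.argmax()]*1000,gr.max())
E
```

```text
scene 1 [[  7.  -11.   -2.   -2.5  -8.5 -12.    1.    2.5   2.5   1.5   1.    2.    1.5  -7.5  -3.5  -1.5]
 [  1.6   0.4   4.4   6.5   9.9   3.   12.    8.    5.3   8.    8.1   6.4   7.    0.2   0.2   0.8]]
scene -1 [[ 2.5  0.5  1.   8.   1.5 11.   0.   1.   0.5  1.  -1.   1.5  0.   1.   1.5  5.5]
 [ 6.5  8.1 11.   9.3  2.4  3.  12.6 10.9 10.4 11.1  8.4 11.4  9.5 12.4 11.6  0.2]]
scene end -0.05 120.00000000000003 19.38086
scene end -0.03 120.00000000000003 21.056152
scene end 0.03 122.00000000000003 2.3310547
scene end 0.05 150.00000000000006 2.2543945
side 1 [[  5.   11.    5.   -4.5  -6.5  -8.    1.    7.5  11.    3.    1.5  11.    8.5  10.    9.5 -11. ]
 [  0.3   0.6   0.5   0.4   0.5   0.2   0.4   0.5   0.3   0.2   0.2   0.9   0.6   0.7   4.1   0.5]]
side -1 [[ 2.5  1.5  2.5  6.   1.   6.5  3.   8.   5.5 11.  -7.5  5.  -5.   0.5  6.5 -4. ]
 [ 4.8  4.6  4.   4.7  3.5  3.6  4.4  2.5  2.1  3.2  2.5  0.6  4.2  2.7  4.2  0.6]]
side end -0.05 115.00000000000001 8.515625
side end -0.03 152.00000000000006 10.632324
side end 0.03 113.00000000000001 11.259766
side end 0.05 115.00000000000001 11.410156
```

The bit tip row is ambiguous from afar. I'll let go and lift straight up so the wrist camera can see bit and guide hole together, then correct if needed.

Call:
carry_out([
  [0,0,0,0,0,0],
  [0,0,0,0,0,0],
  [0,0,0,0,0,0],
], jaw=0.7)

```text
clock: 11.68
tcp_pos: [0.5681, -0.0906, 0.036]
eef_rot: [-180.0, -0.0, 171.4]
contact_force: [0.2, 0.7, 0.4]
finger_gap: 0.0729
finger_force: 0.0
```

Call:
carry_out([
  [0,0,-0.4,0,0,0],
  [0,0,-0.8,0,0,0],
  [0.3,0,-0.9,0,0,0],
  [0.3,0,-0.9,0,0,0],
  [0,0,0,0,0,0],
])

```text
clock: 12.1
tcp_pos: [0.5515, -0.0882, 0.1322]
eef_rot: [-180.0, 0.4, 171.4]
contact_force: [1.1, -0.1, 0.5]
finger_gap: 0.0726
finger_force: 0.0
```

Call:
carry_out([
  [0,0,-0.5,0,0,0],
  [0,0,0,0,0,0],
])

```text
clock: 12.27
tcp_pos: [0.5514, -0.0882, 0.1442]
eef_rot: [-180.0, 0.2, 171.4]
contact_force: [0.3, 0.0, -0.5]
finger_gap: 0.0724
finger_force: 0.0
```

```bash
python3 - <<'E'
from h import *
from rig import manip
import pickle
np.set_printoptions(precision=4,suppress=True,linewidth=250)
st=manip.sense();p=st["tcp_pos"];print(p,st["eef_rot"],st["contact_force"],st["clock"])
c=manip.read_camera("wrist");pickle.dump((st,c),open("w7.pkl","wb"))
q=proj(c,[[.6626,-.1049,.053],[.6626,-.1049,.066],[.6626,-.1049,.09],[.6231,-.0989,.063],[.5143,-.0825,.063]]);print(q)
g=cv2.cvtColor(c["pixels"],7);u,v=np.round(q[0]).astype(int);print(u,v);print(g[v-18:v+14,u-14:u+15])
E
```

```text
[ 0.5514 -0.0882  0.1442] [-179.9815    0.23    171.4239] [ 0.3385  0.0105 -0.5225] 12.2667
[[257.8387 305.8607]
 [257.8835 315.0656]
 [257.9772 334.3865]
 [257.9316 275.9032]
 [257.9488 152.4767]]
258 306
[[220 220 220 220 221 221 221 221 221 221 222 222 222 222 222 222 222 222 221 221 221 223 224 225 226 228 228 227 225]
 [219 220 220 220 220 220 220 221 221 221 222 222 222 222 222 222 222 222 222 221 221 223 224 225 227 228 228 227 225]
 [219 220 221 220 220 220 220 221 221 221 222 222 222 222 222 222 222 222 221 221 222 222 224 225 227 228 227 226 225]
 [219 220 220 220 220 220 220 221 221 221 222 221 222 222 222 222 222 222 221 221 221 223 224 225 226 228 228 226 225]
 [219 220 220 220 220 221 221 221 221 221 221 221 222 222 222 223 222 222 222 222 222 223 224 225 227 228 227 226 225]
 [219 220 220 220 220 221 221 221 221 221 222 222 222 222 222 222 222 222 222 222 222 223 224 225 227 228 228 226 225]
 [219 219 220 220 220 220 221 221 221 221 221 222 222 222 222 222 222 222 222 222 222 223 224 225 226 228 227 226 225]
 [219 219 220 220 220 220 220 220 220 221 221 222 221 222 222
[... 2214 characters left out ...]
209 208 209 209 210 209 211 210 211 211 212 211 211 211 211 211 211 211 213 214 216 218 219 218 216 215]
 [152 152 153 153 154 160 164 165 165 165 166 165 166 165 165 166 166 166 166 166 165 166 168 169 170 170 169 168 167]
 [127 127 128 128 128 131 133 133 133 134 134 135 134 135 135 135 134 135 135 135 135 135 135 135 136 136 136 136 135]
 [140 140 141 141 141 142 142 142 142 142 142 143 143 143 143 143 143 143 143 143 143 142 142 141 142 143 142 141 139]
 [159 159 161 160 161 160 161 161 161 161 161 158 157 159 159 160 159 161 161 159 157 154 150 146 142 140 137 135 133]
 [166 171 178 178 176 176 176 177 178 178 173 148 131 146 160 162 159 156 152 148 144 141 138 135 136 134 138 139 146]]
```

```bash
python3 - <<'E'
from h import *
import pickle
np.set_printoptions(precision=4,suppress=True,linewidth=250)
st,c=pickle.load(open("w7.pkl","rb"));g=cv2.cvtColor(c["pixels"],7)
print(g[312:346,246:270]);print(c["pixels"][316:326,254:260].tolist())
p0=plane(c,(257.0,305.7),.053)
for v in(318,319,320): X=plane(c,(256.3,v),.066);print(X,X-p0)
E
```

```text
[[214 214 214 215 215 215 215 215 215 214 214 213 213 215 216 216 216 216 216 218 219 220 221 222]
 [214 214 214 214 214 215 214 215 215 216 216 215 216 216 216 216 216 216 216 217 219 220 221 222]
 [208 209 208 209 209 210 209 211 210 211 211 212 211 211 211 211 211 211 211 213 214 216 218 219]
 [153 153 154 160 164 165 165 165 166 165 166 165 165 166 166 166 166 166 165 166 168 169 170 170]
 [128 128 128 131 133 133 133 134 134 135 134 135 135 135 134 135 135 135 135 135 135 135 136 136]
 [141 141 141 142 142 142 142 142 142 143 143 143 143 143 143 143 143 143 143 142 142 141 142 143]
 [161 160 161 160 161 161 161 161 161 158 157 159 159 160 159 161 161 159 157 154 150 146 142 140]
 [178 178 176 176 176 177 178 178 173 148 131 146 160 162 159 156 152 148 144 141 138 135 136 134]
 [164 165 168 171 170 168 166 163 144 120 115 123 134 146 148 145 144 140 139 147 157 162 163 161]
 [162 161 161 161 162 163 164 161 136 113 112 120 140 160 167 167 167 167 165 165 166 166 167 166]
 [162 160 159 160 161 162 163 160 134 112 110 119 140 161 168 169 169 169 167 167 166 166 166 164]
 [162 161 1
[... 2745 characters left out ...]
[151, 131, 107], [164, 142, 118]], [[148, 133, 118], [126, 110, 94], [124, 109, 93], [132, 117, 102], [151, 138, 123], [172, 157, 144]], [[145, 131, 118], [125, 109, 94], [122, 108, 92], [130, 117, 102], [151, 138, 125], [172, 158, 147]], [[144, 131, 119], [123, 108, 94], [122, 107, 92], [130, 116, 102], [150, 138, 125], [170, 157, 145]], [[142, 130, 117], [121, 107, 93], [121, 107, 92], [129, 116, 102], [149, 137, 124], [167, 155, 143]], [[137, 125, 112], [118, 104, 90], [119, 105, 92], [128, 115, 101], [147, 135, 123], [166, 153, 142]]]
[ 0.6657 -0.1068  0.066 ] [ 0.0034 -0.0012  0.013 ]
[ 0.6668 -0.107   0.066 ] [ 0.0045 -0.0013  0.013 ]
[ 0.6679 -0.1072  0.066 ] [ 0.0056 -0.0015  0.013 ]
```

The bit is clearly seen: tip at wrist (256,318), hole at (257,305.7). This view alone can't separate a ~4 mm along-axis miss from tip height, so I'll look from the side (+y) with the wrist camera.

Call:
carry_out([
  [0.15,0.99,0,0,0,0],
  [0.15,0.99,0,0,0,0],
  [0.15,0.99,0,0,0,0.1],
  [0,0,0,0,0,0.113],
  [0,0,0,0,0,0.113],
])

```text
clock: 12.73
tcp_pos: [0.5501, 0.0037, 0.1404]
eef_rot: [-180.0, -0.1, 151.7]
contact_force: [-0.1, -0.4, 0.3]
finger_gap: 0.0725
finger_force: 0.0
```

Call:
carry_out([
  [0,0,0,0,0,0.113],
  [0,0,0,0,0,0.113],
  [0,0,0,0,0,0.113],
  [0,0,0,0,0,0.113],
  [0,0,0,0,0,0.113],
])

```text
clock: 13.15
tcp_pos: [0.5502, 0.0022, 0.1403]
eef_rot: [-179.9, -0.0, 117.6]
contact_force: [-0.6, 1.1, 0.4]
finger_gap: 0.0724
finger_force: 0.0
```

Call:
carry_out([
  [0,0,0,0,0,0.113],
  [0,0,0,0,0,0.113],
  [0,0,0,0,0,0.113],
  [0,0,0,0,0,0.113],
  [0,0,0,0,0,0],
])

```text
clock: 13.57
tcp_pos: [0.5502, 0.0022, 0.1404]
eef_rot: [-179.9, -0.0, 90.5]
contact_force: [0.4, 0.5, -0.0]
finger_gap: 0.0727
finger_force: 0.0
```

Call:
carry_out([
  [0,0.8,0,0,0,0],
  [0,0.8,0,0,0,0],
  [0,0.8,0,0,0,0],
  [0,0.8,0,0,0,0],
  [0,0.5,0,0,0,0],
])

```text
clock: 13.98
tcp_pos: [0.6628, 0.0038, 0.1402]
eef_rot: [-180.0, -0.0, 91.1]
contact_force: [-1.0, -0.3, -0.4]
finger_gap: 0.0727
finger_force: 0.0
```

Call:
carry_out([
  [0,0,0,0,0,0],
  [0,0,0,0,0,0],
])

```text
clock: 14.15
tcp_pos: [0.6612, 0.0038, 0.14]
eef_rot: [-179.9, -0.0, 91.0]
contact_force: [-0.4, 0.3, -0.2]
finger_gap: 0.0726
finger_force: 0.0
```

```bash
python3 - <<'E'
from h import *
from rig import manip
import pickle
np.set_printoptions(precision=4,suppress=True,linewidth=250)
st=manip.sense();p=st["tcp_pos"];print(p,st["eef_rot"],st["contact_force"],st["clock"])
c=manip.read_camera("wrist");pickle.dump((st,c),open("w8.pkl","wb"))
q=proj(c,[[.6626,-.1049,.053],[.6626,-.1049,.066],[.6626,-.1049,.09]]);print(q)
g=cv2.cvtColor(c["pixels"],7);u,v=np.round(q[0]).astype(int);print(u,v);print(g[v-10:v+34:1,u-14:u+15])
E
```

```text
[0.6612 0.0038 0.14  ] [-179.9114   -0.0062   91.034 ] [-0.3998  0.2581 -0.2211] 14.15
[[257.634  304.6614]
 [257.6433 313.9789]
 [257.6626 333.5998]]
258 305
[[132 132 132 ... 109  87  87]
 [130 131 131 ... 103  87  88]
 [129 129 129 ...  99  87  90]
 ...
 [ 46  45  46 ...  46  48  48]
 [ 46  45  45 ...  47  48  48]
 [ 45  45  45 ...  47  48  47]]
```

```bash
python3 - <<'E'
from h import *
import pickle,sys
np.set_printoptions(threshold=10**6,linewidth=250)
st,c=pickle.load(open("w8.pkl","rb"));g=cv2.cvtColor(c["pixels"],7)
print(g[288:332,244:276])
E
```

```text
[[130 129 130 129 129 130 130 130 130 130 129 130 130 130 131 130 131 131 131 131 131 131 131 131 131 131 131 126  94  83  83  96]
 [129 129 129 129 129 129 129 129 129 130 130 129 129 130 130 130 130 130 130 130 130 131 131 131 131 131 130 119  90  84  82  93]
 [129 129 129 128 129 129 128 128 129 128 129 129 130 130 130 130 130 130 130 129 130 130 130 130 130 130 128 114  89  85  84  93]
 [130 130 130 130 130 130 129 129 129 129 129 129 129 128 129 130 130 130 129 129 130 130 131 130 129 130 127 103  86  86  84  94]
 [132 132 131 131 131 131 130 131 130 130 130 130 130 130 130 129 129 129 129 129 129 130 130 129 129 129 126  99  85  88  86  90]
 [134 133 133 133 132 132 132 132 132 131 131 131 131 131 131 130 130 130 130 129 130 130 129 129 129 128 123  93  85  88  86  91]
 [134 133 133 133 134 133 133 133 133 133 133 132 132 132 132 132 131 131 131 132 131 131 130 130 130 129 116  89  86  90  87  92]
 [132 132 132 133 133 133 134 133 133 134 134 134 133 133 133 133 132 132 132 132 132 132 131 131 131 129 109  87  87  91  88  96]
 [130 131 131 131 132 131 132 132 132 133 133 133 13
[... 3964 characters left out ...]
 88  92  98 104 104 103 126 144 144 144 139]
 [110 114 117 120 122 123 123 123 124 124 124 124 122 107  92  88  88  89 105  96  87  87  94  99  98  97  95 122 115 101  96  84]
 [ 69  81  91 101 107 109 114 116 120 122 122 122 121 108  92  87  87  87  99  88  81  81  90  83  74  71  65  67  67  64  62  60]
 [ 52  54  56  59  64  69  82  91 100 106 108 109 110  98  84  80  80  77  79  67  63  59  59  56  55  54  53  53  57  57  57  56]
 [ 49  50  50  50  50  50  54  56  58  64  67  73  75  70  64  63  59  56  55  53  52  52  51  51  51  51  51  52  56  57  57  57]
 [ 48  49  49  49  49  50  49  50  49  49  51  52  53  52  51  52  50  50  50  51  51  50  51  51  51  50  51  52  54  55  56  56]]
```

Seen from the side: hole at (256.5,305.5), bit tip at (259.6,316.8). The two wrist views agree: the bit is 2.9 mm further along the template's axis and 0.9 mm to its right. I'll go back, regrip and correct.

Call:
carry_out([
  [0,-0.8,0,0,0,0],
  [0,-0.8,0,0,0,0],
  [0,-0.8,0,0,0,0],
  [0,-0.8,0,0,0,0],
  [0,-0.5,0,0,0,0],
])

```text
clock: 14.62
tcp_pos: [0.5477, 0.0022, 0.1412]
eef_rot: [-180.0, 0.0, 91.0]
contact_force: [-0.3, -0.1, 0.3]
finger_gap: 0.0723
finger_force: 0.0
```

Call:
carry_out([
  [0,0,0,0,0,-0.113],
  [0,0,0,0,0,-0.113],
  [0,0,0,0,0,-0.113],
  [0,0,0,0,0,-0.113],
  [0,0,0,0,0,-0.113],
])

```text
clock: 15.03
tcp_pos: [0.5496, 0.0022, 0.1414]
eef_rot: [180.0, 0.0, 125.2]
contact_force: [-0.4, -0.1, 0.2]
finger_gap: 0.0725
finger_force: 0.0
```

Call:
carry_out([
  [0,0,0,0,0,-0.113],
  [0,0,0,0,0,-0.113],
  [0,0,0,0,0,-0.113],
  [0,0,0,0,0,-0.113],
  [0,0,0,0,0,-0.113],
])

```text
clock: 15.45
tcp_pos: [0.5496, 0.0022, 0.1413]
eef_rot: [-180.0, -0.0, 159.1]
contact_force: [-0.7, 0.1, -0.3]
finger_gap: 0.0725
finger_force: 0.0
```

Call:
carry_out([
  [0,0,0,0,0,-0.1],
  [0,0,0,0,0,-0.11],
  [0,0,0,0,0,0],
  [0,0,0,0,0,0],
])

```text
clock: 15.78
tcp_pos: [0.5498, 0.0021, 0.1413]
eef_rot: [-180.0, -0.0, 171.1]
contact_force: [0.0, 0.3, 0.1]
finger_gap: 0.0727
finger_force: 0.0
```

```bash
python3 - <<'E'
from h import *
from rig import manip
st=manip.sense();print(st["tcp_pos"],st["eef_rot"],st["clock"],st["joint_positions"])
print(go(st,[.5685,-.0907,.14],171.4))
E
```

```text
[0.54984776 0.00214696 0.14132901] [-1.79999006e+02 -9.11943310e-04  1.71102677e+02] 15.7833 [-3.59250005e+00  2.23207945e+01  9.28707552e+01 -1.00045377e-03
  6.48094502e+01 -8.46947514e+01]
(array([-1.093, -2.961,  0.044]), array([-0.   , -0.   , -0.005]))
```

Call:
carry_out([
  [0,-0.96,0,0,0,-0.005],
  [0,-1,0,0,0,0],
  [-0.2,-1,0,0,0,0],
  [-0.4,0,0,0,0,0],
  [-0.43,0,0,0,0,0],
])

```text
clock: 16.2
tcp_pos: [0.5675, -0.0918, 0.1415]
eef_rot: [-180.0, 0.0, 171.2]
contact_force: [0.2, 1.0, -0.9]
finger_gap: 0.0724
finger_force: 0.0
```

Call:
carry_out([
  [0,0,0.5,0,0,0],
  [0,0,0.5,0,0,0],
  [0,0,0.5,0,0,0],
  [0,0,0,0,0,0],
  [0,0,0,0,0,0],
])

```text
clock: 16.62
tcp_pos: [0.5673, -0.0901, 0.0961]
eef_rot: [180.0, -0.1, 171.4]
contact_force: [-0.6, 0.2, 0.5]
finger_gap: 0.0725
finger_force: 0.0
```

```bash
python3 - <<'E'
from h import *
from rig import manip
st=manip.sense();print(st["tcp_pos"],st["eef_rot"],st["clock"],st["contact_force"])
print(go(st,[.5685,-.0907,.0375],171.4))
E
```

```text
[ 0.56734169 -0.09013382  0.09610706] [ 1.79995590e+02 -6.74343090e-02  1.71419316e+02] 16.6167 [-0.60840219  0.20204445  0.53599705]
(array([-0.043, -0.013,  1.954]), array([ 0.0001, -0.0011,  0.0003]))
```

Call:
carry_out([
  [-0.02,-0.013,0.5,0,0,0],
  [0,0,0.5,0,0,0],
  [0,0,0.5,0,0,0],
  [0,0,0.45,0,0,0],
  [0,0,0,0,0,0],
])

```text
clock: 17.03
tcp_pos: [0.5676, -0.0905, 0.0366]
eef_rot: [180.0, -0.1, 171.5]
contact_force: [-0.7, -0.9, -1.1]
finger_gap: 0.0729
finger_force: 0.0
```

Call:
carry_out([
  [0,0,0,0,0,0],
  [0,0,0,0,0,0],
])

```text
clock: 17.2
tcp_pos: [0.569, -0.0908, 0.0393]
eef_rot: [-180.0, 0.1, 171.5]
contact_force: [1.4, -0.5, -0.6]
finger_gap: 0.0726
finger_force: 0.0
```

Call:
carry_out([
  [0,0,0,0,0,0],
  [0,0,0,0,0,0],
  [0,0,0,0,0,0],
  [0,0,0,0,0,0],
], jaw=-0.2, force=40)

```text
clock: 17.53
tcp_pos: [0.569, -0.0908, 0.0394]
eef_rot: [-180.0, 0.1, 171.5]
contact_force: [-1.6, 0.4, 7.6]
finger_gap: 0.0586
finger_force: 42.4
```

Call:
carry_out([
  [-0.05,-0.014,0,0,0,0],
  [-0.05,-0.014,0,0,0,0],
  [0,0,0,0,0,0],
  [0,0,0,0,0,0],
  [0,0,0,0,0,0],
])

```text
clock: 17.95
tcp_pos: [0.5714, -0.0919, 0.0394]
eef_rot: [180.0, 0.1, 171.5]
contact_force: [-5.5, 1.9, 9.2]
finger_gap: 0.0587
finger_force: 42.7
```

Call:
carry_out([
  [0,0,0,0,0,0],
  [0,0,0,0,0,0],
  [0,0,0,0,0,0],
], jaw=0.7)

```text
clock: 18.2
tcp_pos: [0.5713, -0.092, 0.0381]
eef_rot: [-180.0, 0.0, 171.5]
contact_force: [-0.7, -0.2, 0.2]
finger_gap: 0.0727
finger_force: 0.0
```

Call:
carry_out([
  [0,0,-0.4,0,0,0],
  [0,0,-0.8,0,0,0],
  [0.3,0,-0.9,0,0,0],
  [0.4,0,-0.9,0,0,0],
  [0,0,-0.4,0,0,0],
])

```text
clock: 18.62
tcp_pos: [0.5503, -0.0889, 0.1439]
eef_rot: [-180.0, 0.2, 171.5]
contact_force: [0.6, 0.0, 0.5]
finger_gap: 0.0726
finger_force: 0.0
```

Call:
carry_out([
  [0,0,0,0,0,0],
  [0,0,0,0,0,0],
])

```text
clock: 18.78
tcp_pos: [0.5508, -0.089, 0.1402]
eef_rot: [-180.0, 0.1, 171.5]
contact_force: [-0.0, -0.0, -0.4]
finger_gap: 0.0725
finger_force: 0.0
```

```bash
python3 - <<'E'
from h import *
from rig import manip
import pickle
np.set_printoptions(threshold=10**6,linewidth=250,suppress=True,precision=4)
st=manip.sense();p=st["tcp_pos"];print(p,st["eef_rot"],st["contact_force"],st["clock"])
c=manip.read_camera("wrist");pickle.dump((st,c),open("w9.pkl","wb"))
q=proj(c,[[.6654,-.1062,.053],[.6654,-.1062,.0674]]);print(q)
g=cv2.cvtColor(c["pixels"],7);u,v=np.round(q[0]).astype(int);print(u-13,v-9);print(g[v-9:v+20,u-13:u+14])
E
```

```text
[ 0.5508 -0.089   0.1402] [-179.9929    0.075   171.5389] [-0.0158 -0.0471 -0.4054] 18.7833
[[257.5924 312.0043]
 [257.6333 322.6229]]
245 303
[[217 218 218 218 218 218 218 218 219 219 219 220 219 220 220 220 220 220 220 220 221 222 223 224 226 226 224]
 [216 217 217 217 217 217 218 218 219 219 219 219 219 220 220 220 220 220 219 219 220 221 223 225 225 225 225]
 [216 216 216 217 217 217 217 217 218 218 218 217 218 219 219 220 220 219 219 219 220 221 222 224 225 225 224]
 [215 215 215 216 217 216 217 217 216 213 205 199 200 204 210 216 219 219 219 219 220 221 222 224 225 224 223]
 [215 215 215 215 216 216 215 213 201 187 167 155 157 164 175 192 207 215 218 219 220 221 221 223 224 224 223]
 [214 215 215 215 216 216 214 199 173 149 132 127 127 128 132 148 177 204 216 218 219 220 221 222 224 223 222]
 [213 212 212 213 214 215 208 180 151 138 126 123 122 122 122 125 146 188 211 217 218 220 221 222 223 222 222]
 [193 179 178 182 203 213 201 168 144 136 126 121 122 122 122 121 130 166 201 214 218 219 220 222 223 222 221]
 [156 145 143 150 192 207 197 164 143 135 126 121 121 121 121 120 122
[... 1562 characters left out ...]
 144 140 139 138 135 139 141 139]
 [165 164 165 167 170 171 169 166 162 149 119 107 110 120 136 143 146 145 144 143 141 149 159 160 159 159 156]
 [153 155 158 159 159 159 160 160 160 148 119 106 109 120 145 157 159 159 158 159 160 160 157 152 150 147 142]
 [113 124 135 141 142 146 149 155 158 147 118 105 108 119 144 156 157 152 147 147 146 143 129 114 109 100  93]
 [ 81  83  87  91  95 110 119 132 139 132 109 100 103 111 131 140 138 125 111 106  98  92  88  84  84  82  81]
 [ 76  76  76  77  78  81  83  86  91  91  87  86  87  91  97  95  91  86  83  82  81  80  80  80  79  80  80]
 [ 75  75  75  76  76  76  76  77  77  78  78  78  79  79  79  79  78  78  78  79  78  79  79  79  78  79  79]]
```

Hole at (257.2,311.2), bit tip at (256.8,321.6). An aligned tip would be at +10.4 rows, so it is now centred to about 0.5 mm. A final check of flushness and bystanders, then hand in.

```bash
python3 - <<'E'
from h import *
from rig import manip
import pickle
np.set_printoptions(threshold=10**6,linewidth=250,suppress=True,precision=1)
d0=pickle.load(open("c0.pkl","rb"))
e=manip.read_camera("side")
sat=cv2.cvtColor(e["pixels"],cv2.COLOR_RGB2HSV)[...,1]
a=np.radians(-8.5);ex=np.array([np.cos(a),np.sin(a)]);o=np.array([.6654,-.1062])-.095*ex
for k in(.055,-.055):
    q=proj(e,[np.r_[o+k*ex,.063]])[0];u,v=np.round(q).astype(int);print(q);print(sat[v-3:v+6,u-4:u+5])
for n,c in(("side",e),("scene",manip.read_camera("scene"))):
    df=(cv2.absdiff(c["pixels"],d0[n]["pixels"]).max(2)>60).astype(np.uint8)
    k,l,s,ce=cv2.connectedComponentsWithStats(df)
    print(n,[(s[i].tolist()) for i in range(1,k) if s[i,4]>25])
E
```

```text
[233.5 161.1]
[[112 112 115 112 112 115 111 113 113]
 [113 118 117 112 107 106 115 114 115]
 [111 114 116 117 116 114 117 114 113]
 [113 116 116 114 113 113 115 113 114]
 [114 112 113 115  56  53 107 113 116]
 [113 112 118 103  52  48 103 112 116]
 [115 111 115 107  57  41 108 115 111]
 [111 114 110 110 106 111 115 112 113]
 [112 113 112 112 113 113 115 114 113]]
[259.2 168.3]
[[112 112 117 108 117 111 109  98  68]
 [109 115 101 103 114 113 116 110 113]
 [105 119 113 114 115 117 113 114 116]
 [117 116 116 116 115 116 112 114 115]
 [112 116 113 101  70  88 116 116 113]
 [115 113 115  94  42  62 112 115 117]
 [113 112 114  93  50  54 113 116 115]
 [113 112 114 108  93  98 113 117 116]
 [115 115 114 116 113 113 112 113 114]]
side [[253, 0, 172, 156, 7304], [417, 10, 38, 116, 1824], [458, 15, 9, 14, 60], [454, 19, 58, 85, 1753], [412, 22, 4, 11, 26], [452, 31, 10, 18, 91], [328, 33, 8, 7, 34], [436, 60, 16, 44, 194], [346, 73, 4, 21, 29], [235, 86, 18, 13, 100], [412, 99, 7, 22, 38], [465, 106, 39, 49, 976], [241, 113, 23, 39, 457], [426, 118, 11, 23, 94], [439, 118, 21, 17, 177], [437, 137, 15, 12, 104], [254, 150, 101, 70, 1542], [219, 157, 26, 17, 274], [430, 157, 45, 89, 2506], [249, 163, 8, 12, 38], [271, 174, 34, 25, 224], [387, 192, 15, 6, 46], [403, 195, 9, 7, 29], [334, 222, 63, 87, 2550], [366, 233, 14, 4, 26], [215, 249, 64, 31, 1160], [398, 250, 9, 5, 30], [336, 309, 21, 20, 197]]
scene [[141, 0, 110, 106, 7427], [316, 0, 18, 18, 156], [348, 0, 9, 13, 54], [133, 7, 6, 21, 45], [110, 75, 42, 39, 920], [83, 77, 230, 218, 16030], [136, 79, 9, 5, 35], [217, 104, 10, 5, 36], [190, 109, 27, 9, 105], [302, 125, 58, 49, 1346], [225, 217, 9, 15, 59], [253, 244, 11, 22, 124], [221, 264, 24, 13, 198]]
```

```bash
python3 -c "
from rig import manip
print(manip.sign_off())"
```

```text
the job is handed in; nothing more can be done
None
```

The job is handed in at about 19 s: the template sits flush on both pins with its broad end towards the drill stand, the bit points into the guide hole to about 0.5 mm by the wrist camera, the gripper has let go and is clear, and the camera images show no bystander moved.

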